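# Tip the first steel plate to the mouth of a storage tube and take it out

## Task

Draw the square clear tube out of its slanted stand by its open upper end and lay it flat on the free bench, let go, then take it again by the middle, lift it well clear of the bench and slowly tip its mouth down until the long dark steel plate inside slides and its end stands about 3 cm out of the mouth; hold it there a moment without letting it fall out. Lay the tube flat again, let go, pinch the plate by the end that sticks out, draw it out and lay it flat in the shallow steel tray without dropping it. The short plate must stay inside the tube, the tube is left lying flat on the bench, and the three small vials behind must not be disturbed.

Things in the scene. Friction and masses are not known exactly. Their poses are not given: they have to be found in the camera images.
- tube: clear square plastic tube, 170 long, 36 x 36 outside, 28 x 28 bore, walls and bottom 4, about 120 g. Origin at its centre; own x along it, open mouth (thin dark edging) at +85, closed bottom (black cap) at -85; own z up as it lies (origin 18 above the bench when flat). Starts in the stand, mouth 35 degrees up, holding two plates end to end on its lower wall, the long one nearer the mouth
- tube_mouth (a point): centre of the tube's open mouth, 85 mm from the tube's centre along its own x; axes as the tube's. The plates start to slide when the mouth is tipped some 15 to 24 degrees below level (friction varies) and stop when it is tipped back by several degrees
- plate_long: long dark steel plate, 110 x 24 x 8 mm, about 140 g; own x along its length, own z its thickness, origin at its centre. Its end starts about 16 mm inside the mouth: centre 14 mm from the tube's centre towards the mouth. End at the rim: 30 mm; it tips out when its centre passes the rim (85 mm). Tube flat on the bench: its underside is 4 mm above the bench
- plate_short: the short dark steel plate, 40 x 24 x 8 mm, about 50 g, behind the long one at the bottom of the tube; origin at its centre, own x along its length; a 7 mm round rubber button on its front end (counted in the 40 mm) touches the long plate
- holder: fixed grey slanted stand, 74 wide, 165 long, 75 high, origin under its centre; own x is the level direction in which the tube's mouth looks. Tube's centre: 10 mm back from the origin, 77 up. Its cheeks cover the tube's sides from the bottom to 8 mm past its centre, so grip it 25 to 75 mm past. Stands left or right, the tray at the other side, free bench between
- tray: fixed shallow steel tray, 124 mm (own x) by 150 mm (own y), walls 3 mm thick and 14 mm high, inner floor 3 mm above the bench; origin at the centre of its underside. All stands under the open front of a fume hood: its side walls are at world y = +0.51 and -0.29 m, its raised visor overhangs from x = 0.62 m at 0.47 m height
- vial_a: bystander: amber glass vial, 37 mm across, 75 mm high, standing behind the work; origin under its centre
- vial_b: bystander: white vial with screw cap, 31 mm across, 56 mm high, standing behind the work; origin under its centre
- vial_c: bystander: clear vial with grey stopper, 27 mm across, 52 mm high, standing behind the work; origin under its centre

How it is judged:
By the outcome, as a careful person would: the job done as asked, in the order asked, and still so for the second after the job is handed in, with the robot touching nothing.
It also fails if it takes over 72 s, if anything falls off the work surface, if the arm or the gripper's body presses on something with over 40 N, if the wrist force passes 120 N, or if a joint passes its speed limit or range.

## Robot

A 7-joint arm with a two-finger parallel gripper is mounted at the origin on a cart in front of the work surface, level with it; the furniture and walls round the work are solid. World frame = base frame: x ahead of the robot, y to its left, z up, the work surface at z = 0. Lengths are in m, angles in rad, forces in N, time in s.
With the tool pointing down it reaches from about 0.425 to 0.925 m from the base axis. Payload 6.8 kg.
Tool frame: the origin (TCP) lies on the front face of the gripper's body, between the roots of the fingers; the fingertips stand 73 mm ahead of it and the grasp point (between the pads) lies 54 mm ahead of it; z points along the fingers, y is the direction in which the jaws open and shut (so a half turn about z gives the same grasp; the last joint's range is limited). The gripper opens to 85 mm and grips with 20 to 120 N. Pads are 22 mm wide; open, the fingers measure 114 mm over their backs; the gripper's body (76 mm by 85 mm) begins 54 mm behind the grasp point. The pads swing forward as they close: fully open they stand 13 mm farther back than shut.
Start: joints at [-1.269, 0.477, 0.022, 1.555, -0.011, 1.109, -0.083], TCP at [0.269, 0.619, 0.304] pointing down, gripper open.
Joint ranges: [-2.96, 2.96], [-0.34, 2.1], [-1.41, 1.46], [0.24, 2.44], [-1.37, 4.51], [0.17, 1.92], [-2.96, 2.96]. Speed limits (rad/s): [2.39, 2.39, 3.14, 3.14, 3.14, 3.14, 3.14].

## Interface

Orientations are given as a unit quaternion [w, x, y, z].
In Python, from station import get_obs, read_camera, hand_in, spot_in, cut_out, spot_point gives the robot as it stands. The module is installed in compiled form; this text tells all that it offers.
- The arm moves only by the tool move_arm, never from a script. Its arguments are lists of equal length, an entry for each row: "gripper": the opening, from 0 (shut) to 1 (fully open); "xyz": the shift along the tool's x, y, z in cm, a list of three; "twist": the turn about the tool's z in rad. A call has 1 to 5 rows; each row is the pose to reach, as a shift and turn from the pose commanded when the call began, along the tool's axes at that moment; what a row does not reach only later rows make up. A row lasts 1/12 s, in which the tool goes at most 41.7 mm and 7.16 degrees, less where a joint would pass 70% of its speed; a pose out of reach is approached as far as the arm can. A call with a gripper value outside its range is refused whole. The fingers move at their own pace and stop on an object; "squeeze" is the grip in N (left out, the last holds). Time passes only in rows, so rows that repeat a pose let the fingers close. It gives the time, the measured TCP pose, the force and the opening at its end, in the units of the state.
- get_obs(): the state, without advancing time (a new reading comes with each control period).
- read_camera(name): name is "scene" or "side" or "wrist"; returns a dict with "pixels" (420x560x3 uint8, red, green, blue), "fx", "fy", "cx", "cy" (pixels), "R" (3x3) and "t" (3): a world point X has camera coordinates R X + t. Camera axes: x right, y down, z forward; pixel columns grow to the right and rows downward; lengths in m; the calibration is good to about 2 mm. A picture is of the moment at which its call begins. There is no depth.
- hand_in(): hands the job in, once; it reports no verdict.
Trained networks look in the newest picture that a camera, given by its name, has taken for a name from the list of things; names that differ only in an ending like _2 or _b are one class to them, and where a whole thing is asked for, a point or a joint stands for the part that bears it (a point fixed in the world has none). Each returns a list of dicts, best first, with "p" (0 to 1); they miss things now and then, are a little off and sometimes report something else, mostly with a low value. They report only what shows in the picture. A call takes as long as a camera call.
- spot_in(query, camera): "centre" ([x, y, z] in m, in world coordinates, good to about 4 mm: the middle of the surface that is visible of it).
- cut_out(query, camera): "pixels" (420x560 bool, what is visible of it).
- spot_point(query, camera): "centre" ([x, y, z] in m, in world coordinates, good to about 4 mm: a listed point, or the origin of a listed thing).
The state is a dict: "t": time; "q": joint angles; "joint_vel": joint speeds; "joint_torque": joint torques, N m; "eef_pos": TCP position; "tool_rot": TCP orientation; "contact_force": force on the tool from outside, world axes, zero at the start; "torque": the same for the moment, N m; "gripper_width": opening from 0.0 (shut) to 1.0 (fully open).
Only numpy, scipy, OpenCV 4.12 (cv2) and the standard library are available. Lean on these libraries where they do the work, as an engineer would, in place of code of your own. Each camera call takes 0.05 s, during which the arm holds its last target.

## Working session

There is one attempt and no reset: what is moved stays moved. The work goes in short steps, Python scripts to look and compute and a tool call to move; the robot and the scene stay as the last step left them, time stands still between calls to the robot, and variables do not carry over. Pictures are saved under pics/ and viewed, and the job is handed in when it is done.

Besides the shell and the picture viewer there is one more tool, called after ">>>" as name(argument=value, ...) on one line, values as JSON. move_arm: Moves the arm, as the interface text tells. Its arguments: {"type":"object","properties":{"gripper":{"type":"array","items":{"type":"number"}},"xyz":{"type":"array","items":{"type":"array","items":{"type":"number"}}},"twist":{"type":"array","items":{"type":"number"}},"squeeze":{"type":"number"}},"required":["gripper","xyz","twist"]}

```bash
ls -la; mkdir -p pics; python3 - <<'E'
from station import *
import cv2
o=get_obs()
for k,v in o.items(): print(k,v)
for c in ["scene","side","wrist"]:
    d=read_camera(c); cv2.imwrite(f"pics/a_{c}.png",d["pixels"][:,:,::-1]); print(c,d["R"],d["t"],d["fx"])
    for q in ["tube","tube_mouth","plate_long","plate_short","holder","tray","vial_a"]:
        try: print(q,[(round(r["p"],2),[round(float(x),4) for x in r["centre"]]) for r in spot_point(q,c)][:4])
        except Exception as e: print(q,e)
E
```

```text
total 12
drwxr-xr-x  3 agent agent 4096 Dec  7 03:45 .
drwxr-xr-x 23 root  root  4096 Dec  7 03:45 ..
drwxr-xr-x  2 agent agent 4096 Dec  7 03:45 pics
t 0.0
q [-1.2691188   0.47779354  0.02230106  1.55647477 -0.01150317  1.1093078
 -0.08313557]
joint_vel [ 0.00066293  0.00017034  0.00027179 -0.00103785  0.00141113  0.00024741
 -0.00039204]
joint_torque [ 1.86537891e-04 -5.96459198e+01  1.60798822e+00 -2.81186932e+01
  1.24080377e-02  9.29700269e-03  8.88861081e-06]
eef_pos [0.26871886 0.61868814 0.3029194 ]
tool_rot [-1.30764444e-04  2.03448987e-01  9.79085108e-01 -9.18750157e-04]
contact_force [ 0.75096373 -0.12434939  0.23915076]
torque [-0.05134326 -0.07152488 -0.01679617]
gripper_width 1.0021302891483805
scene [[ 0.63529808 -0.77223737 -0.00676696]
 [-0.55102849 -0.44714163 -0.70457929]
 [ 0.54107667  0.45134666 -0.70959301]] [-0.27116181  0.44018019  0.64786882] 409.3606295872107
tube [(0.64, [0.4891, -0.1322, 0.0715])]
tube_mouth [(0.75, [0.5028, -0.2053, 0.1273])]
plate_long []
plate_short [(0.44, [0.4918, -0.1406, 0.0022])]
holder [(0.58, [0.4915, -0.1403, 0.0014])]
tray [(0.
[... 287 characters left out ...]
  1.0426194 ] 526.358995185654
tube [(0.78, [0.4902, -0.13, 0.0751]), (0.71, [0.5058, -0.1968, 0.1233])]
tube_mouth [(0.97, [0.5039, -0.1987, 0.1226])]
plate_long []
plate_short [(0.36, [0.6038, 0.1394, 0.0016])]
holder [(0.94, [0.4903, -0.1414, 0.0025]), (0.43, [0.619, 0.2592, -0.0004])]
tray [(0.61, [0.5164, 0.3689, 0.0019])]
vial_a [(0.88, [0.6018, 0.1395, 0.0004]), (0.53, [0.6192, 0.2604, -0.001])]
wrist [[ 3.98241553e-01  9.17280581e-01  3.01212445e-05]
 [ 8.83805177e-01 -3.83716843e-01  2.67674789e-01]
 [ 2.45544444e-01 -1.06572603e-01 -9.63509318e-01]] [-0.67467657 -0.03407934  0.37889015] 301.2293310681425
tube []
tube_mouth []
plate_long []
plate_short []
holder []
tray []
vial_a []
```

```bash
python3 - <<'E'
from station import get_obs
from scipy.spatial.transform import Rotation as R
o=get_obs();print(o["t"]);q=o["tool_rot"];print(R.from_quat([q[1],q[2],q[3],q[0]]).as_matrix())
E
```

```text
1.2
[[-9.17205849e-01  3.98413643e-01 -9.35607574e-07]
 [ 3.98413642e-01  9.17205849e-01  2.47351727e-05]
 [ 1.07129750e-05  2.23144862e-05 -1.00000000e+00]]
```

```bash
cat > h.py <<'E'
import numpy as np, cv2
from station import *
from scipy.spatial.transform import Rotation as R
def rot():
    o=get_obs();q=o["tool_rot"];return R.from_quat([q[1],q[2],q[3],q[0]]).as_matrix()
def ray(d,u,v):
    Rm=np.array(d["R"]);t=np.array(d["t"]);c=-Rm.T@t
    r=Rm.T@np.array([(u-d["cx"])/d["fx"],(v-d["cy"])/d["fy"],1.]);return c,r
def onplane(d,u,v,ax,val):
    c,r=ray(d,u,v);return c+r*(val-c[ax])/r[ax]
def proj(d,X):
    X=np.atleast_2d(X);Y=X@np.array(d["R"]).T+np.array(d["t"])
    return np.c_[d["fx"]*Y[:,0]/Y[:,2]+d["cx"],d["fy"]*Y[:,1]/Y[:,2]+d["cy"]]
def save(name,d=None,crop=None,k=1):
    p=d["pixels"][:,:,::-1]
    if crop: p=p[crop[1]:crop[3],crop[0]:crop[2]]
    if k!=1:p=cv2.resize(p,None,fx=k,fy=k,interpolation=cv2.INTER_CUBIC)
    cv2.imwrite("pics/"+name+".png",p)
def tubebox(c,yaw,pitch,L=(-.085,.085),h=.018):
    # mouth pitch up positive
    x=np.array([np.cos(pitch)*np.cos(yaw),np.cos(pitch)*np.sin(yaw),np.sin(pitch)])
    y=np.array([-np.sin(yaw),np.cos(yaw),0]);z=np.cross(x,y)
    return np.array([c+x*a+y*b*h+z*e*h for a in L for b in(-1,1) for e in (-1,1)])
E
python3 - <<'E'
from h import *
d=read_camera("scene"); s=read_camera("side")
print("scene ctr",-np.array(d["R"]).T@d["t"], "side",-np.array(s["R"]).T@s["t"])
print("wall corner",onplane(d,127,190,2,0),onplane(s,127,120,2,0), "front edge",onplane(d,250,300,2,0),onplane(d,60,145,2,0))
save("b_scene",d,(280,260,440,370),5)
save("b_side",s,(250,270,370,370),6)
m=cut_out("tube","scene"); print([(r["p"],r["pixels"].sum()) for r in m])
E
```

```text
scene ctr [ 0.0642737  -0.30499182  0.76803009] side [ 0.22957217 -0.36470199  1.10382587]
wall corner [0.43671036 0.5478366  0.        ] [0.43837107 0.57372824 0.        ] front edge [0.39260015 0.04944656 0.        ] [0.42991595 0.88406408 0.        ]
[(0.66, np.int64(1962))]
```

```bash
python3 - <<'E'
from h import *
from scipy.optimize import least_squares, linear_sum_assignment
d=read_camera("scene"); s=read_camera("side")
M={0:[(388,284),(395.6,296.4),(389.6,310),(382.4,298)],1:[(340,313),(345.8,323.7),(335.3,335.8),(328.3,325.8)]}
C={0:[(317.4,284),(311,299)],1:[(286.7,284.2),(275.3,296.3)]}
x0=np.array([.49,-.131,.077,np.radians(-78),np.radians(35)])
def asg(x):
    B=tubebox(x[:3],x[3],x[4]);r=[]
    for i,cam in enumerate((d,s)):
        P=proj(cam,B)
        for obs,pp in((M[i],P[4:]),(C[i],P[:4])):
            D=np.linalg.norm(np.array(obs)[:,None]-pp[None],axis=2)
            a,b=linear_sum_assignment(D);r.append((np.array(obs)[a]-pp[b]).ravel())
    return np.concatenate(r)
r=least_squares(asg,x0,loss="soft_l1");print(r.x[:3],np.degrees(r.x[3:]),np.abs(r.fun).max(),np.round(asg(r.x),1))
E
```

```text
[ 0.49160963 -0.13352724  0.07122184] [-79.62412446  37.3476562 ] 2.0485832001728568 [-0.2  0.7 -1.1 -0.5 -1.  -2.   0.7 -0.3 -0.1 -1.3  0.9  0.8 -0.1  1.9
 -1.3  0.4  0.3 -0.9  0.6  1.2  0.1 -0.2  0.2  0.4]
```

>>> move_arm(gripper=[1, 1, 1, 1, 1], xyz=[[-2.6, -3.2, 0], [-5.2, -6.4, 0], [-7.8, -9.6, 0], [-10.4, -12.8, 0], [-13, -16, 0]], twist=[0.1, 0.2, 0.3, 0.4, 0.5])

```text
t: 1.87
eef_pos: [0.3247, 0.4186, 0.304]
tool_rot: [-0.0, 0.442, 0.897, 0.0]
contact_force: [1.1, 1.2, -0.5]
gripper_width: 0.998
```

>>> move_arm(gripper=[1, 1, 1, 1, 1], xyz=[[-3.7, -1.5, 0], [-7.4, -3, 0], [-11.1, -4.5, 0], [-14.8, -6, 0], [-18.5, -7.5, 0]], twist=[0.1, 0.2, 0.3, 0.4, 0.5])

```text
t: 2.28
eef_pos: [0.379, 0.2266, 0.3042]
tool_rot: [-0.0, 0.65, 0.76, 0.0]
contact_force: [1.9, -0.4, 0.1]
gripper_width: 1.0
```

>>> move_arm(gripper=[1, 1, 1, 1, 1], xyz=[[0, -3, 0], [0, -6, 0], [0, -9, 0], [0, -12, 0], [0, -12, 0]], twist=[0, 0, 0, 0, 0])

```text
t: 2.7
eef_pos: [0.2562, 0.2077, 0.3033]
tool_rot: [-0.001, 0.647, 0.763, -0.001]
contact_force: [0.0, -0.1, -0.6]
gripper_width: 0.999
```

```bash
python3 - <<'E'
from h import *
o=get_obs();print(o["q"],o["eef_pos"],o["tool_rot"])
E
```

```text
[-1.09629595 -0.14071041  0.20611037  2.3039125   0.03318742  0.97787348
 -0.74714269] [0.2562152  0.20765046 0.30332129] [-5.65183495e-04  6.46952118e-01  7.62529627e-01 -1.09799519e-03]
```

>>> move_arm(gripper=[1, 1, 1, 1, 1], xyz=[[0, -3, 0], [0, -6, 0], [0, -9, 0], [0, -9, 0], [0, -9, 0]], twist=[0, 0, 0, 0, 0])

```text
t: 3.12
eef_pos: [0.171, 0.1948, 0.3042]
tool_rot: [-0.0, 0.647, 0.762, 0.001]
contact_force: [0.4, -0.1, 0.6]
gripper_width: 0.999
```

```bash
python3 - <<'E'
from h import *
o=get_obs();print(o["q"],o["eef_pos"],o["tool_rot"]);print(rot())
E
```

```text
[-1.14739889 -0.28724308  0.04303077  2.40962635  0.01476325  1.01721039
 -0.95062181] [0.17104223 0.19476107 0.30417447] [-3.26507508e-05  6.47099794e-01  7.62404758e-01  9.16366472e-04]
[[-0.16252371  0.98670398  0.00113617]
 [ 0.98670386  0.16252203  0.00143954]
 [ 0.00123575  0.00135503 -0.99999832]]
```

>>> move_arm(gripper=[1, 1, 1, 1, 1], xyz=[[0, -3, 0], [0, -6, 0], [0, -8, 0], [0, -8, 0], [0, -8, 0]], twist=[0, 0, 0, 0, 0])

```text
t: 3.53
eef_pos: [0.101, 0.199, 0.3023]
tool_rot: [0.002, 0.648, 0.762, -0.007]
contact_force: [0.6, -0.3, -1.4]
gripper_width: 1.002
```

```bash
python3 - <<'E'
from h import *
o=get_obs();print(o["q"],o["eef_pos"],o["tool_rot"]);print(rot())
E
```

```text
[-0.81847338 -0.33572424 -0.4124968   2.43344946 -0.15386655  1.03691908
 -0.96750622] [0.10102651 0.19899688 0.30226837] [ 0.00242729  0.64750255  0.76203099 -0.00658274]
[[-0.16146912  0.98686597 -0.00482535]
 [ 0.98680206  0.16139424 -0.01317585]
 [-0.01222401 -0.00688915 -0.99990155]]
```

>>> move_arm(gripper=[1, 1, 1, 1, 1], xyz=[[0, -4, 0], [0, -8, 0], [0, -12, 0], [0, -16, 0], [0, -20, 0]], twist=[0, 0, 0, 0, 0])

```text
t: 3.95
eef_pos: [-0.0555, 0.2136, 0.3023]
tool_rot: [0.007, 0.649, 0.76, -0.012]
contact_force: [-0.1, 1.5, 0.0]
gripper_width: 1.003
```

```bash
python3 - <<'E'
from h import *
o=get_obs();print(o["q"],o["eef_pos"],o["tool_rot"]);print(rot())
E
```

```text
[-1.52603314 -0.33491086 -0.41356431  2.43306154 -0.16929159  1.04699653
 -1.67289355] [-0.05548174  0.21363777  0.30227785] [ 0.00674933  0.64922963  0.76046999 -0.01186291]
[[-0.15691068  0.98759943 -0.00513818]
 [ 0.98727917  0.15672033 -0.02680651]
 [-0.02566883 -0.00927904 -0.99962744]]
```

>>> move_arm(gripper=[1, 1, 1, 1, 1], xyz=[[-0.6, 3.8, -1.2], [-1.2, 7.6, -2.4], [-1.8, 11.4, -3.6], [-2.4, 15.2, -4.8], [-3, 19, -6]], twist=[0, 0, 0, 0, 0])

```text
t: 4.37
eef_pos: [0.124, 0.2166, 0.3551]
tool_rot: [0.008, 0.649, 0.761, -0.012]
contact_force: [-0.1, 1.6, 0.2]
gripper_width: 1.002
```

>>> move_arm(gripper=[1, 1, 1, 1, 1], xyz=[[-0.6, 3.5, -2], [-1.2, 7, -4], [-1.8, 10.5, -6], [-2.4, 14, -8], [-3, 17.5, -10]], twist=[0, 0, 0, 0, 0])

```text
t: 4.78
eef_pos: [0.3026, 0.2168, 0.4546]
tool_rot: [0.008, 0.65, 0.76, -0.012]
contact_force: [-0.6, 0.6, -0.1]
gripper_width: 0.998
```

>>> move_arm(gripper=[1, 1, 1, 1, 1], xyz=[[-0.6, 2.5, -3], [-1.2, 5, -6], [-1.8, 7.5, -9], [-2.4, 10, -12], [-3, 12.5, -15]], twist=[0, 0, 0, 0, 0])

```text
t: 5.2
eef_pos: [0.4304, 0.2112, 0.6049]
tool_rot: [0.009, 0.649, 0.76, -0.012]
contact_force: [1.0, 0.7, 0.1]
gripper_width: 1.003
```

>>> move_arm(gripper=[1, 1, 1, 1, 1], xyz=[[0, 0, -4], [0, 0, -8], [0, 0, -12], [0, 0, -16], [0, 0, -20]], twist=[0, 0, 0, 0, 0])

```text
t: 5.62
eef_pos: [0.4306, 0.215, 0.736]
tool_rot: [0.014, 0.651, 0.759, -0.001]
contact_force: [0.2, -0.0, -0.6]
gripper_width: 1.0
```

```bash
python3 - <<'E'
from h import *
o=get_obs();print(o["t"],o["q"],o["eef_pos"],o["tool_rot"]);print(rot())
E
```

```text
5.6167 [-1.12559515  0.03645306  0.5560657   1.19171574  0.00927293  1.91294935
 -0.41345951] [0.43060174 0.21502855 0.73598705] [ 0.01425049  0.650822    0.75909568 -0.00118047]
[[-0.15245529  0.98810599  0.02009842]
 [ 0.9880387   0.15285865 -0.02034126]
 [-0.02317153  0.01675688 -0.99959106]]
```

>>> move_arm(gripper=[1, 1, 1, 1, 1], xyz=[[0, 0, -4], [0, 0, -8], [0, 0, -12], [0, 0, -16], [0, 0, -20]], twist=[0, 0, 0, 0, 0])

```text
t: 6.03
eef_pos: [0.4326, 0.2781, 0.7347]
tool_rot: [0.028, 0.635, 0.772, -0.005]
contact_force: [-4.4, 21.1, -12.7]
gripper_width: 0.999
```

```bash
python3 - <<'E'
from h import *
o=get_obs();print(o["t"],o["q"],o["eef_pos"],o["tool_rot"]);print(rot()[:,2])
X=o["eef_pos"]+rot()[:,2]*.054
for c in ("scene","side"):
  print(c, proj(read_camera(c),X))
E
```

```text
6.0333 [-1.59724406  0.16115834  1.11344078  1.14465545 -0.09452902  1.91077265
 -0.32701609] [0.43263171 0.27811875 0.73470419] [ 0.0280587   0.63461672  0.7723038  -0.00460022]
[ 0.03750093 -0.04271858 -0.99838309]
scene [[ 111.83161794 -107.60152166]]
side [[108.25136803 -65.20949096]]
```

```bash
python3 - <<'E'
from h import *
o=get_obs();print(o["t"],o["q"],o["eef_pos"],o["contact_force"],o["joint_vel"])
d=read_camera("wrist"); save("c_wrist",d)
d=read_camera("scene"); save("c_scene",d)
E
```

```text
6.1333 [-1.59431672  0.12863003  1.09979784  1.13855125 -0.07520472  1.91478953
 -0.36473504] [0.43275566 0.26361452 0.74527994] [ 0.50763951 -2.27885164  1.45201499] [ 0.0716873  -0.20034936  0.01427913  0.00244085  0.01664638  0.00495567
  0.07352724]
```

```bash
cat >> h.py <<'E'
def plan(target, yawdeg=None, grasp=True):
    """target: grasp point (or TCP) world; yawdeg: wanted yaw of jaw axis (mod 180)"""
    o=get_obs();M=rot();p=np.array(o["eef_pos"])
    cur=p+(0.054*M[:,2] if grasp else 0)
    dt=M.T@(np.array(target)-cur)*100
    yw=np.degrees(np.arctan2(M[1,1],M[0,1]))
    tw=None
    if yawdeg is not None:
        dd=(yawdeg-yw+90)%180-90; tw=-np.radians(dd)
    print("t %.2f cur grasp/TCP"%o["t"],np.round(cur,4),"jaw yaw %.1f"%yw,"z",np.round(M[:,2],3),"shift cm",np.round(dt,2),"norm %.1f"%np.linalg.norm(dt),"twist",None if tw is None else round(tw,3),"w %.3f"%o["gripper_width"],"F",np.round(o["contact_force"],1))
E
python3 - <<'E'
from h import *
plan([.4985,-.172,.25],10.4)
plan([.4985,-.172,.1057],10.4)
E
```

```text
t 6.23 cur grasp/TCP [0.4367 0.2536 0.6949] jaw yaw 9.1 z [ 0.045 -0.01  -0.999] shift cm [-42.23  -2.53  45.15] norm 61.9 twist -0.023 w 0.999 F [ 0.3 -0.6  0.4]
t 6.23 cur grasp/TCP [0.4367 0.2536 0.6949] jaw yaw 9.1 z [ 0.045 -0.01  -0.999] shift cm [-41.98  -3.14  59.57] norm 72.9 twist -0.023 w 0.999 F [ 0.3 -0.6  0.4]
```

>>> move_arm(gripper=[1, 1, 1, 1, 1], xyz=[[-2.7, -0.15, 2.8], [-5.4, -0.3, 5.6], [-8.1, -0.45, 8.4], [-10.8, -0.6, 11.2], [-13.5, -0.8, 14]], twist=[0, 0, 0, 0, 0])

```text
t: 6.65
eef_pos: [0.4542, 0.1131, 0.6092]
tool_rot: [0.015, 0.649, 0.761, 0.014]
contact_force: [1.0, 0.2, -0.4]
gripper_width: 1.001
```

>>> move_arm(gripper=[1, 1, 1, 1, 1], xyz=[[-2.7, -0.15, 2.8], [-5.4, -0.3, 5.6], [-8.1, -0.45, 8.4], [-10.8, -0.6, 11.2], [-13.5, -0.8, 14]], twist=[0, 0, 0, 0, 0])

```text
t: 7.07
eef_pos: [0.4728, -0.0217, 0.4699]
tool_rot: [0.015, 0.649, 0.761, 0.014]
contact_force: [0.3, -0.4, -0.4]
gripper_width: 0.998
```

>>> move_arm(gripper=[1, 1, 1, 1, 1], xyz=[[-2.7, -0.15, 2.8], [-5.4, -0.3, 5.6], [-8.1, -0.45, 8.4], [-10.8, -0.6, 11.2], [-13.5, -0.8, 14]], twist=[0, 0, 0, 0, 0])

```text
t: 7.48
eef_pos: [0.4611, -0.1383, 0.3537]
tool_rot: [0.028, 0.646, 0.762, 0.016]
contact_force: [0.1, 0.5, 0.1]
gripper_width: 1.001
```

```bash
python3 - <<'E'
from h import *
plan([.4985,-.172,.1057],10.4)
d=read_camera("wrist"); save("d_wrist",d); print(get_obs()["q"])
for q in ("tube","tube_mouth","holder"): print(q,[(round(r["p"],2),np.round(r["centre"],4)) for r in spot_point(q,"wrist")])
E
```

```text
t 7.48 cur grasp/TCP [ 0.4645 -0.139   0.2998] jaw yaw 9.5 z [ 0.063 -0.012 -0.998] shift cm [-3.39  1.63 19.62] norm 20.0 twist -0.016 w 1.001 F [0.1 0.5 0.1]
[-1.47364126 -0.33732906  1.45534008  2.03270141  0.39000042  1.11818792
 -0.01866097]
tube [(0.82, array([ 0.4909, -0.1306,  0.0758]))]
tube_mouth [(0.78, array([ 0.5039, -0.1991,  0.1284]))]
holder [(0.63, array([ 0.4929, -0.1434, -0.0024]))]
```

```bash
cat > fk.py <<'E'
import numpy as np
from scipy.spatial.transform import Rotation as R
D=[([-1.2691188,0.47779354,0.02230106,1.55647477,-0.01150317,1.1093078,-0.08313557],[0.26871886,0.61868814,0.3029194],[-1.3e-4,.203449,.979085,-9.19e-4]),
([-1.09629595,-0.14071041,0.20611037,2.3039125,0.03318742,0.97787348,-0.74714269],[0.2562152,0.20765046,0.30332129],[-5.65e-04,6.46952118e-01,7.62529627e-01,-1.098e-03]),
([-1.14739889,-0.28724308,0.04303077,2.40962635,0.01476325,1.01721039,-0.95062181],[0.17104223,0.19476107,0.30417447],[-3.27e-05,.647099794,.762404758,9.16e-04]),
([-0.81847338,-0.33572424,-0.4124968,2.43344946,-0.15386655,1.03691908,-0.96750622],[0.10102651,0.19899688,0.30226837],[.00242729,.64750255,.76203099,-.00658274]),
([-1.52603314,-0.33491086,-0.41356431,2.43306154,-0.16929159,1.04699653,-1.67289355],[-0.05548174,0.21363777,0.30227785],[.00674933,.64922963,.76046999,-.01186291]),
([-1.12559515,0.03645306,0.5560657,1.19171574,0.00927293,1.91294935,-0.41345951],[0.43060174,0.21502855,0.73598705],[.01425049,.650822,.75909568,-.00118047]),
([-1.59724406,0.16115834,1.11344078,1.14465545,-0.09452902,1.91077265,-0.32701609],[0.43263171,0.27811875,0.73470419],[.0280587,.63461672,.7723038,-.00460022]),
([-1.47364126,-0.33732906,1.45534008,2.03270141,0.39000042,1.11818792,-0.01866097],[0.4611,-.1383,.3537],[.028,.646,.762,.016])]
def fk(q,x,s):
    p=x[:21].reshape(7,3);c=x[21:23]
    M=np.eye(3);t=np.zeros(3)
    ang=[s[0]*q[0]+c[0],q[1],s[1]*q[2],q[3],s[2]*q[4],q[5],s[3]*q[6]+c[1]]
    for i,a in enumerate(ang):
        ca,sa=np.cos(a),np.sin(a)
        M=M@(np.array([[ca,-sa,0],[sa,ca,0],[0,0,1]]) if i%2==0 else np.array([[ca,0,sa],[0,1,0],[-sa,0,ca]]))
        t=t+M@p[i]
    return M,t
E
python3 - <<'E'
from fk import *
from scipy.optimize import least_squares
import itertools
def res(x,s,reg=.003):
    r=[]
    for q,p,w in D:
        M,t=fk(q,x,s);Rm=R.from_quat([w[1],w[2],w[3],w[0]]).as_matrix()
        r+=list((t-p)*100)+list(R.from_matrix(M.T@Rm).as_rotvec()*50)
    return np.r_[r,reg*100*x[:21]*np.tile([1,1,.2],7)]
best=[]
for s in itertools.product([-1,1],repeat=4):
  for c7 in (0,np.pi/2,np.pi,-np.pi/2):
    x0=np.zeros(23);x0[2]=.36;x0[5]=0;x0[8]=0.53;x0[14]=.49;x0[20]=.3;x0[22]=c7
    x0[5]=.27;x0[8]=.26
    r=least_squares(res,x0,args=(s,),loss="soft_l1",max_nfev=300);best.append((r.cost,s,c7,r.x))
best.sort(key=lambda b:b[0])
for b in best[:5]: print(b[0],b[1],b[2])
b=best[0];print(np.round(b[3][:21].reshape(7,3),3),b[3][21:]);print(np.round(res(b[3],b[1])[:48].reshape(8,6),2))
np.savez("fk.npz",x=b[3],s=b[1])
E
```

```text
0.032119924801252475 (-1, -1, -1, -1) 0
0.03211992480125292 (-1, -1, -1, -1) -1.5707963267948966
0.032119924801255806 (-1, -1, -1, -1) 1.5707963267948966
0.032119924801294 (-1, -1, -1, -1) 3.141592653589793
112.52746686969145 (-1, -1, 1, -1) 1.5707963267948966
[[-0.005 -0.016  0.275]
 [ 0.004 -0.016  0.27 ]
 [-0.004 -0.015  0.27 ]
 [ 0.003 -0.015  0.236]
 [-0.005 -0.     0.236]
 [-0.006 -0.     0.121]
 [-0.001 -0.001  0.121]] [0.00333732 1.57400973]
[[-0.03  0.    0.    0.    0.    0.01]
 [ 0.03  0.03 -0.    0.    0.    0.01]
 [-0.01  0.02  0.01 -0.   -0.    0.01]
 [ 0.03 -0.05  0.    0.    0.    0.01]
 [-0.03 -0.   -0.    0.    0.    0.01]
 [-0.02 -0.03  0.02  0.   -0.    0.01]
 [ 0.04  0.02 -0.02  0.01 -0.    0.01]
 [-0.03 -0.01 -0.01 -0.22  0.02 -0.04]]
```

```bash
cat > sim.py <<'E'
from fk import *
from scipy.optimize import least_squares, lsq_linear
z=np.load("fk.npz");X,S=z["x"],z["s"]
lo=np.array([-2.96,-.34,-1.41,.24,-1.37,.17,-2.96]);hi=np.array([2.96,2.1,1.46,2.44,4.51,1.92,2.96]);m=.006
F=lambda q:fk(q,X,S)
def jac(q,e=1e-6):
    M,t=F(q);J=np.zeros((6,7))
    for i in range(7):
        qq=q.copy();qq[i]+=e;M2,t2=F(qq)
        J[:3,i]=(t2-t)/e;J[3:,i]=R.from_matrix(M2@M.T).as_rotvec()/e
    return J
def err(q,T):
    M,t=F(q);return np.r_[T[1]-t,R.from_matrix(T[0]@M.T).as_rotvec()]
def ik(q,T,w=1.,lam=.05,n=10,mode="clip"):
    q=q.copy();W=np.r_[1,1,1,w,w,w]
    for _ in range(n):
        J=W[:,None]*jac(q);e=W*err(q,T)
        if mode=="clip":
            dq=J.T@np.linalg.solve(J@J.T+lam**2*np.eye(6),e);q=np.clip(q+dq,lo+m,hi-m)
        else:
            A=np.r_[J,lam*np.eye(7)];r=lsq_linear(A,np.r_[e,np.zeros(7)],(np.minimum(lo+m-q,-1e-9),np.maximum(hi-m-q,1e-9)));q=q+r.x
        if np.linalg.norm(e)<1e-5:break
    return q
def call(q,T,rows,tw,kw):
    """rows in cm; T commanded; returns q,T_new"""
    M0,t0=T;last=T
    for r,a in zip(rows,tw):
        tgt=(M0@R.from_rotvec([0,0,a]).as_matrix(),t0+M0@(np.array(r)/100.))
        d=tgt[1]-last[1];n=np.linalg.norm(d)
        p=last[1]+d*min(1,.0417/max(n,1e-9))
        rv=R.from_matrix(tgt[0]@last[0].T).as_rotvec();nr=np.linalg.norm(rv)
        Mr=R.from_rotvec(rv*min(1,.125/max(nr,1e-9))).as_matrix()@last[0]
        q=ik(q,(Mr,p),**kw);last=F(q)
    return q,last
E
cat > hist.py <<'E'
H=[([[-2.6,-3.2,0],[-5.2,-6.4,0],[-7.8,-9.6,0],[-10.4,-12.8,0],[-13,-16,0]],[.1,.2,.3,.4,.5]),
([[-3.7,-1.5,0],[-7.4,-3,0],[-11.1,-4.5,0],[-14.8,-6,0],[-18.5,-7.5,0]],[.1,.2,.3,.4,.5]),
([[0,-3,0],[0,-6,0],[0,-9,0],[0,-12,0],[0,-12,0]],[0]*5),
([[0,-3,0],[0,-6,0],[0,-9,0],[0,-9,0],[0,-9,0]],[0]*5),
([[0,-3,0],[0,-6,0],[0,-8,0],[0,-8,0],[0,-8,0]],[0]*5),
([[0,-4,0],[0,-8,0],[0,-12,0],[0,-16,0],[0,-20,0]],[0]*5),
([[-.6,3.8,-1.2],[-1.2,7.6,-2.4],[-1.8,11.4,-3.6],[-2.4,15.2,-4.8],[-3,19,-6]],[0]*5),
([[-.6,3.5,-2],[-1.2,7,-4],[-1.8,10.5,-6],[-2.4,14,-8],[-3,17.5,-10]],[0]*5),
([[-.6,2.5,-3],[-1.2,5,-6],[-1.8,7.5,-9],[-2.4,10,-12],[-3,12.5,-15]],[0]*5),
([[0,0,-4],[0,0,-8],[0,0,-12],[0,0,-16],[0,0,-20]],[0]*5),
([[0,0,-4],[0,0,-8],[0,0,-12],[0,0,-16],[0,0,-20]],[0]*5)]+[([[-2.7,-.15,2.8],[-5.4,-.3,5.6],[-8.1,-.45,8.4],[-10.8,-.6,11.2],[-13.5,-.8,14]],[0]*5)]*3
E
python3 - <<'E'
from sim import *
from hist import H
idx={2:1,3:2,4:3,5:4,9:5,10:6,13:7}
for kw in (dict(mode="clip",n=10,w=1.),dict(mode="clip",n=50,w=.3),dict(mode="lsq",n=4,w=1.),dict(mode="lsq",n=4,w=.3)):
    q=np.array(D[0][0]);T=F(q);print(kw)
    for i,(r,t) in enumerate(H):
        q,T=call(q,T,r,t,kw)
        if i in idx: print(i,np.round(q,2),np.round(T[1],3),np.round(T[0][:,2],3),"| real",np.round(D[idx[i]][0],2),np.round(D[idx[i]][1],3))
E
```

```text
{'mode': 'clip', 'n': 10, 'w': 1.0}
2 [-1.09 -0.13  0.21  2.3   0.03  0.98 -0.74] [0.26  0.209 0.304] [-0.001 -0.002 -1.   ] | real [-1.1  -0.14  0.21  2.3   0.03  0.98 -0.75] [0.256 0.208 0.303]
3 [-1.15 -0.29  0.05  2.41  0.02  1.02 -0.95] [0.171 0.194 0.304] [-0.001 -0.002 -1.   ] | real [-1.15 -0.29  0.04  2.41  0.01  1.02 -0.95] [0.171 0.195 0.304]
4 [-1.11 -0.33 -0.21  2.43 -0.09  1.06 -1.1 ] [0.097 0.202 0.306] [-0.017 -0.018 -1.   ] | real [-0.82 -0.34 -0.41  2.43 -0.15  1.04 -0.97] [0.101 0.199 0.302]
5 [-1.4  -0.33 -0.61  2.43 -0.3   1.09 -1.65] [-0.094  0.187  0.295] [-0.041 -0.104 -0.994] | real [-1.53 -0.33 -0.41  2.43 -0.17  1.05 -1.67] [-0.055  0.214  0.302]
9 [-1.02  0.15  0.45  0.99  0.01  1.91 -0.4 ] [0.467 0.267 0.775] [ 0.125 -0.009 -0.992] | real [-1.13  0.04  0.56  1.19  0.01  1.91 -0.41] [0.431 0.215 0.736]
10 [-0.82  0.4   0.57  0.25 -0.26  1.91 -0.34] [0.528 0.311 0.97 ] [ 0.526  0.234 -0.817] | real [-1.6   0.16  1.11  1.14 -0.09  1.91 -0.33] [0.433 0.278 0.735]
13 [-0.38  0.44  0.56  1.22 -0.59  1.03  0.43] [0.818 0.016 0.558] [ 0.526  0.234 -0.817] | real 
[... 2869 characters left out ...]
1  2.43 -0.15  1.04 -0.97] [0.101 0.199 0.302]
5 [-1.62 -0.33 -0.45  2.43 -0.2   1.09 -1.78] [-0.085  0.192  0.301] [-0.002 -0.077 -0.997] | real [-1.53 -0.33 -0.41  2.43 -0.17  1.05 -1.67] [-0.055  0.214  0.302]
9 [-0.98  0.03  0.31  1.15  0.07  1.91 -0.48] [0.416 0.235 0.759] [ 0.087 -0.024 -0.996] | real [-1.13  0.04  0.56  1.19  0.01  1.91 -0.41] [0.431 0.215 0.736]
10 [-1.05  0.01  0.36  0.98  0.08  1.91 -0.48] [0.408 0.237 0.845] [ 0.235  0.091 -0.968] | real [-1.6   0.16  1.11  1.14 -0.09  1.91 -0.33] [0.433 0.278 0.735]
13 [-0.66  0.16  0.95  1.84 -0.33  1.02  0.59] [ 0.556 -0.127  0.413] [ 0.235  0.091 -0.968] | real [-1.47 -0.34  1.46  2.03  0.39  1.12 -0.02] [ 0.461 -0.138  0.354]
```

```bash
cat >> sim.py <<'E'
KW=dict(mode="lsq",n=4,w=.7,lam=.05)
def walk(q,T,vec_tool_or_world,n,tw=0,world=True,kw=KW):
    """n rows at <=4cm towards displacement"""
    v=np.array(vec_tool_or_world)
    left=n
    for k in range(0,n,5):
        kk=min(5,n-k)
        vt=(T[0].T@v if world else v)
        rows=[vt*100*(i+1)/n for i in range(kk)]
        q,T=call(q,T,rows,[tw*(i+1)/n for i in range(kk)],kw)
    return q,T
def show(tag,q,T):
    M,t=T;print(tag,"q",np.round(q,2),"p",np.round(t,3),"z",np.round(M[:,2],3),"jawyaw %.0f"%np.degrees(np.arctan2(M[1,1],M[0,1])),"jz %.3f"%M[2,1])
E
python3 - <<'E'
from sim import *
q=np.array(D[7][0]);T=F(q)
q1,T1=walk(q,T,[.034,-.033,-.19],5);show("direct",q1,T1)
for v in ([0,-.1,0],[.2,0,0],[.3,0.1,0],[.3,.3,0],[.3,.3,-.1],[.2,-.1,.1],[0,.3,0],[.3,-.1,-.1]):
    q1,T1=walk(q,T,v,10);show(str(v),q1,T1)
    q2,T2=walk(q1,T1,[.46-T1[1][0],-.138-T1[1][1],.3-T1[1][2]],10);show("   back",q2,T2)
E
```

```text
direct q [-1.41 -0.34  1.46  2.22  0.44  0.93 -0.05] p [ 0.412 -0.138  0.28 ] z [ 0.072 -0.017 -0.997] jawyaw 9 jz 0.068
[0, -0.1, 0] q [-1.29 -0.34  1.46  2.    0.38  1.14  0.19] p [ 0.436 -0.227  0.368] z [ 0.071 -0.018 -0.997] jawyaw 9 jz 0.067
   back q [-1.46 -0.34  1.46  2.14  0.43  1.   -0.06] p [ 0.441 -0.132  0.313] z [ 0.079 -0.021 -0.997] jawyaw 9 jz 0.075
[0.2, 0, 0] q [-1.58 -0.34  1.46  1.9   0.39  1.22 -0.08] p [ 0.505 -0.109  0.412] z [ 0.093 -0.02  -0.995] jawyaw 9 jz 0.089
   back q [-1.45 -0.34  1.46  2.14  0.43  0.98 -0.06] p [ 0.444 -0.133  0.311] z [ 0.1   -0.022 -0.995] jawyaw 9 jz 0.095
[0.3, 0.1, 0] q [-1.72 -0.34  1.46  1.87  0.4   1.25 -0.21] p [ 0.52  -0.042  0.425] z [ 0.094 -0.017 -0.995] jawyaw 9 jz 0.090
   back q [-1.45 -0.34  1.45  2.14  0.43  0.98 -0.06] p [ 0.444 -0.134  0.311] z [ 0.101 -0.018 -0.995] jawyaw 9 jz 0.096
[0.3, 0.3, 0] q [-1.94 -0.34  1.46  1.87  0.41  1.26 -0.43] p [0.515 0.07  0.424] z [ 0.091 -0.01  -0.996] jawyaw 9 jz 0.088
   back q [-1.45 -0.34  1.45  2.14  0.42  0.98 -0.05] p [ 0.444 -0.133  0.312] z [ 0.098 -0.013 -0.995] jaw
[... 316 characters left out ...]
1.36  0.08] p [ 0.509 -0.182  0.481] z [ 0.093 -0.024 -0.995] jawyaw 9 jz 0.088
   back q [-1.46 -0.34  1.45  2.14  0.44  0.98 -0.06] p [ 0.444 -0.133  0.311] z [ 0.1   -0.026 -0.995] jawyaw 9 jz 0.094
[0, 0.3, 0] q [-2.12 -0.33  1.45  2.02  0.42  1.15 -0.67] p [0.454 0.159 0.358] z [ 0.062 -0.012 -0.998] jawyaw 9 jz 0.060
   back q [-1.45 -0.33  1.45  2.13  0.41  1.01 -0.04] p [ 0.44  -0.132  0.314] z [ 0.072 -0.014 -0.997] jawyaw 9 jz 0.068
[0.3, -0.1, -0.1] q [-1.47 -0.34  1.46  1.96  0.39  1.15  0.  ] p [ 0.481 -0.15   0.383] z [ 0.092 -0.023 -0.996] jawyaw 9 jz 0.087
   back q [-1.46 -0.34  1.46  2.14  0.44  0.98 -0.06] p [ 0.444 -0.133  0.311] z [ 0.099 -0.025 -0.995] jawyaw 9 jz 0.094
```

```bash
cat > srch.py <<'E'
from sim import *
import sys,multiprocessing as mp
def score(q,T):
    return abs(q[2])+ 2*np.hypot(*T[0][:2,2]) + 3*max(0,.2-(q[1]+.34))
def ok(t):
    r=np.hypot(t[0],t[1]);return t[2]>.26 and t[2]<.85 and r>.2 and not(t[0]>.53) and t[1]>-.3+.05 and (t[1]<.42 or t[0]<.33)
def trial(seed):
    rng=np.random.default_rng(seed);q=Q0.copy();T=F(q);seq=[];best=(score(q,T),[],q,T)
    for k in range(rng.integers(2,6)):
        d=rng.normal(size=3);d/=np.linalg.norm(d);d=d*.2*rng.choice([.5,1]);tw=rng.choice([0,0,.6,-.6])
        n=5
        vt=T[0].T@d
        q,T=call(q,T,[vt*100*(i+1)/n for i in range(n)],[tw*(i+1)/n for i in range(n)],dict(KW,n=2))
        seq.append((np.round(d,3).tolist(),float(tw)))
        if not ok(T[1]):break
        s=score(q,T)
        if s<best[0]:best=(s,list(seq),q.copy(),T)
    return best
if __name__=="__main__":
    Q0=np.array(eval(sys.argv[1]));N=int(sys.argv[2])
    with mp.Pool() as p: res=p.map(trial,range(N),chunksize=20)
    res.sort(key=lambda b:b[0]+.1*len(b[1]))
    for b in res[:4]:
        print(round(b[0],3),b[1]);show("  ",b[2],b[3])
E
nproc; time python3 srch.py "[-1.47364126,-0.33732906,1.45534008,2.03270141,0.39000042,1.11818792,-0.01866097]" 400
```

```text
4
0.191 [([-0.191, 0.059, 0.004], 0.0), ([0.021, 0.098, 0.002], -0.6), ([0.144, 0.107, -0.088], -0.6)]
   q [-0.5   0.14  0.08  2.12  0.03  0.83  0.92] p [0.443 0.126 0.268] z [ 0.055 -0.014 -0.998] jawyaw 78 jz -0.002
0.229 [([-0.181, 0.054, 0.066], 0.6), ([0.018, 0.084, 0.052], 0.0), ([0.094, -0.118, 0.132], 0.0)]
   q [-0.   -0.14  0.12  1.65  0.02  1.58 -0.32] p [ 0.402 -0.12   0.6  ] z [ 0.054 -0.013 -0.998] jawyaw -25 jz 0.055
0.263 [([-0.084, 0.032, 0.044], -0.6), ([-0.164, -0.028, -0.111], -0.6), ([0.155, 0.01, 0.126], 0.0)]
   q [-0.01 -0.14  0.16  2.01  0.03  1.21  1.51] p [ 0.382 -0.13   0.428] z [ 0.051 -0.01  -0.999] jawyaw 78 jz 0.001
0.141 [([0.034, 0.121, 0.155], 0.0), ([-0.122, -0.12, 0.103], 0.0), ([0.014, 0.057, -0.081], 0.6), ([-0.106, -0.006, 0.169], 0.0), ([0.173, 0.059, -0.081], 0.0)]
   q [-0.11 -0.06  0.02  1.53  0.02  1.61 -0.52] p [ 0.456 -0.028  0.62 ] z [ 0.058 -0.013 -0.998] jawyaw -25 jz 0.058
real	0m17.187s
user	1m0.638s
sys	0m0.197s
```

```bash
python3 - <<'E'
from h import *
M=rot();print(M.T@np.array([-.191,.059,.004])*100)
E
```

```text
[  8.8432184  -17.85514296  -1.66473966]
```

>>> move_arm(gripper=[1, 1, 1, 1, 1], xyz=[[1.8, -3.6, -0.3], [3.6, -7.2, -0.6], [5.4, -10.8, -1], [7.2, -14.4, -1.4], [8.8, -17.8, -1.7]], twist=[0, 0, 0, 0, 0])

```text
t: 8.1
eef_pos: [0.3467, -0.103, 0.3607]
tool_rot: [0.028, 0.648, 0.761, 0.022]
contact_force: [0.2, -0.3, 0.4]
gripper_width: 0.999
```

```bash
python3 - <<'E'
from h import *
o=get_obs();print(np.round(o["q"],4).tolist(),o["eef_pos"]);plan([.4985,-.172,.1057],10.4)
E
```

```text
[-0.7776, -0.3338, 0.7243, 2.2203, 0.2526, 1.1168, -0.0179] [ 0.34670591 -0.10296566  0.36071657]
t 8.10 cur grasp/TCP [ 0.3505 -0.1031  0.3068] jaw yaw 9.2 z [ 0.07  -0.003 -0.998] shift cm [-8.88 12.09 21.12] norm 25.9 twist -0.021 w 0.999 F [ 0.2 -0.3  0.4]
```

```bash
sed -i 's/2\*np.hypot/5*np.hypot/' srch.py; python3 srch.py "[-0.7776, -0.3338, 0.7243, 2.2203, 0.2526, 1.1168, -0.0179]" 800
```

```text
0.407 [([-0.119, 0.04, -0.155], 0.0)]
   q [-0.02 -0.17  0.06  2.43  0.01  0.82  0.19] p [ 0.286 -0.076  0.264] z [ 0.055  0.002 -0.999] jawyaw 9 jz 0.054
0.314 [([-0.153, -0.044, -0.121], -0.6), ([0.15, 0.092, 0.095], 0.0)]
   q [-0.01 -0.11  0.02  2.11 -0.    1.09  0.77] p [ 0.386 -0.066  0.378] z [ 0.058  0.005 -0.998] jawyaw 44 jz 0.045
0.419 [([-0.124, 0.039, -0.152], 0.0)]
   q [ 0.02 -0.18  0.03  2.43  0.    0.83  0.21] p [ 0.282 -0.077  0.268] z [ 0.055  0.002 -0.999] jawyaw 9 jz 0.054
0.322 [([-0.137, 0.141, 0.037], 0.0), ([0.124, -0.157, -0.01], -0.6)]
   q [ 0.12 -0.05  0.05  2.07 -0.    1.06  0.93] p [ 0.398 -0.131  0.367] z [ 0.054 -0.004 -0.999] jawyaw 44 jz 0.037
```

```bash
python3 - <<'E'
from sim import *
q=np.array([-0.7776, -0.3338, 0.7243, 2.2203, 0.2526, 1.1168, -0.0179]);T=F(q)
for v in ([-.119,.04,-.155],[-.15,.045,-.12],[-.19,.06,-.05]):
  q1,T1=walk(q,T,v,5);show("A",q1,T1)
  for u in ([-.19,.06,0],[-.19,.05,-.04],[-.2,.0,0]):
    q2,T2=walk(q1,T1,u,5);show("  B",q2,T2)
    q3,T3=walk(q2,T2,u,5);show("     B2",q3,T3)
E
```

```text
A q [ 0.7  -0.14 -0.59  2.43 -0.12  0.77  0.36] p [ 0.276 -0.073  0.252] z [ 0.058 -0.    -0.998] jawyaw 9 jz 0.058
  B q [ 0.79 -0.33 -0.62  2.43 -0.25  0.96  0.5 ] p [ 0.232 -0.054  0.294] z [ 0.04   0.004 -0.999] jawyaw 9 jz 0.040
     B2 q [ 0.52 -0.33 -0.46  2.43 -0.19  1.    0.34] p [ 0.229 -0.039  0.3  ] z [ 0.02   0.008 -1.   ] jawyaw 9 jz 0.021
  B q [ 1.11 -0.33 -0.83  2.43 -0.33  0.92  0.66] p [ 0.237 -0.065  0.281] z [ 0.041  0.005 -0.999] jawyaw 9 jz 0.041
     B2 q [ 0.79 -0.33 -0.57  2.43 -0.23  0.99  0.53] p [ 0.224 -0.065  0.296] z [ 0.022  0.011 -1.   ] jawyaw 9 jz 0.024
  B q [ 1.08 -0.33 -0.63  2.43 -0.27  0.96  0.78] p [ 0.211 -0.111  0.293] z [ 0.042  0.009 -0.999] jawyaw 9 jz 0.043
     B2 q [ 1.29 -0.33 -0.46  2.43 -0.22  1.02  1.13] p [ 0.14  -0.182  0.3  ] z [ 0.032  0.023 -0.999] jawyaw 9 jz 0.035
A q [ 0.87 -0.29 -0.66  2.43 -0.24  0.9   0.53] p [ 0.244 -0.068  0.284] z [ 0.058 -0.001 -0.998] jawyaw 9 jz 0.057
  B q [ 0.63 -0.33 -0.48  2.43 -0.2   0.98  0.44] p [ 0.229 -0.059  0.3  ] z [ 0.038  0.005 -0.999] jawyaw 9 jz 0.038
     B2 q [ 0.55 -0.33 -0.45  
[... 707 characters left out ...]
-0.45  2.43 -0.19  0.99  0.42] p [ 0.228 -0.058  0.301] z [ 0.032  0.008 -0.999] jawyaw 9 jz 0.033
     B2 q [ 0.54 -0.33 -0.45  2.43 -0.19  1.01  0.38] p [ 0.225 -0.047  0.301] z [ 0.012  0.013 -1.   ] jawyaw 9 jz 0.014
  B q [ 0.71 -0.33 -0.51  2.43 -0.21  0.98  0.5 ] p [ 0.225 -0.067  0.299] z [ 0.032  0.009 -0.999] jawyaw 9 jz 0.034
     B2 q [ 0.76 -0.33 -0.52  2.43 -0.22  1.    0.55] p [ 0.218 -0.074  0.298] z [ 0.013  0.016 -1.   ] jawyaw 9 jz 0.016
  B q [ 0.86 -0.33 -0.44  2.43 -0.2   0.99  0.7 ] p [ 0.204 -0.114  0.301] z [ 0.035  0.013 -0.999] jawyaw 9 jz 0.037
     B2 q [ 1.32 -0.33 -0.44  2.43 -0.21  1.03  1.17] p [ 0.129 -0.187  0.301] z [ 0.025  0.028 -0.999] jawyaw 9 jz 0.029
```

```bash
python3 - <<'E'
from h import *
M=rot();print(M.T@np.array([-.19,.06,-.05])*100,M.T@np.array([-.19,.06,-.0])*100)
E
```

```text
[  9.01900766 -18.09407262   3.64170798] [  8.95036224 -17.75047325  -1.34599964]
```

>>> move_arm(gripper=[1, 1, 1, 1, 1], xyz=[[1.8, -3.6, 0.7], [3.6, -7.2, 1.4], [5.4, -10.8, 2.1], [7.2, -14.4, 2.8], [9, -18, 3.6]], twist=[0, 0, 0, 0, 0])

```text
t: 8.52
eef_pos: [0.2737, -0.083, 0.3487]
tool_rot: [0.032, 0.646, 0.762, 0.025]
contact_force: [-0.6, 0.3, 0.4]
gripper_width: 1.0
```

```bash
python3 - <<'E'
from h import *
o=get_obs();print(np.round(o["q"],4).tolist(),o["eef_pos"]);plan([.4985,-.172,.1057],10.4)
from sim import *
q=np.array(o["q"]);T=F(q)
for u in ([-.19,.06,0],[-.19,.03,0],[-.2,.0,0]):
    q2,T2=walk(q,T,u,5);show("  B",q2,T2)
    q3,T3=walk(q2,T2,u,5);show("     B2",q3,T3)
    print(np.round(rot().T@np.array(u)*100,1))
E
```

```text
[-0.0796, -0.3374, 0.1177, 2.3312, 0.0441, 1.0652, 0.177] [ 0.27366798 -0.08295736  0.34874884]
t 8.52 cur grasp/TCP [ 0.278  -0.0831  0.2949] jaw yaw 9.4 z [ 0.081 -0.002 -0.997] shift cm [-12.06  18.73  20.66] norm 30.4 twist -0.017 w 1.000 F [-0.6  0.3  0.4]
  B q [ 0.53 -0.34 -0.36  2.43 -0.16  0.97  0.43] p [ 0.231 -0.071  0.305] z [ 0.064  0.003 -0.998] jawyaw 9 jz 0.063
     B2 q [ 0.64 -0.34 -0.44  2.43 -0.19  0.98  0.49] p [ 0.226 -0.071  0.302] z [ 0.044  0.01  -0.999] jawyaw 9 jz 0.045
[  9.  -17.7  -1.5]
  B q [ 0.64 -0.34 -0.35  2.43 -0.17  0.97  0.56] p [ 0.221 -0.098  0.305] z [ 0.065  0.005 -0.998] jawyaw 9 jz 0.065
     B2 q [ 1.01 -0.34 -0.44  2.43 -0.22  0.99  0.87] p [ 0.186 -0.142  0.302] z [ 0.05   0.018 -0.999] jawyaw 9 jz 0.052
[  6.  -18.2  -1.5]
  B q [ 0.77 -0.34 -0.34  2.43 -0.18  0.98  0.7 ] p [ 0.206 -0.125  0.305] z [ 0.067  0.007 -0.998] jawyaw 9 jz 0.068
     B2 q [ 1.4  -0.34 -0.43  2.43 -0.24  1.01  1.28] p [ 0.119 -0.198  0.302] z [ 0.059  0.022 -0.998] jawyaw 9 jz 0.062
[  3.2 -19.7  -1.6]
```

>>> move_arm(gripper=[1, 1, 1, 1, 1], xyz=[[1.8, -3.6, 0.7], [3.6, -7.2, 0.7], [5.4, -10.8, 0], [7.2, -14.4, -0.7], [9, -18, -1.5]], twist=[0, 0, 0, 0, 0])

```text
t: 8.93
eef_pos: [0.2442, -0.0689, 0.3298]
tool_rot: [0.019, 0.645, 0.764, 0.017]
contact_force: [-0.5, 0.2, 0.5]
gripper_width: 0.999
```

>>> move_arm(gripper=[1, 1, 1, 1, 1], xyz=[[1.8, -3.6, 0], [3.6, -7.2, 0], [5.4, -10.8, 0], [7.2, -14.4, 0], [9, -18, 0]], twist=[0, 0, 0, 0, 0])

```text
t: 9.35
eef_pos: [0.2196, -0.0665, 0.3065]
tool_rot: [-0.001, 0.655, 0.755, 0.008]
contact_force: [-1.5, -2.9, 1.5]
gripper_width: 0.995
```

```bash
python3 - <<'E'
from h import *
o=get_obs();print(np.round(o["q"],4).tolist(),o["eef_pos"]);plan([.4985,-.172,.1057],10.4)
from sim import *
q=np.array(o["q"]);T=F(q)
for u in ([-.19,.06,0],[-.19,.03,0],[-.2,.0,0]):
    q2,T2=walk(q,T,u,5);show("  B",q2,T2)
    q3,T3=walk(q2,T2,u,5);show("     B2",q3,T3)
    print(np.round(rot().T@np.array(u)*100,1))
E
```

```text
[0.5252, -0.3373, -0.3582, 2.4276, -0.1538, 1.0293, 0.4062] [ 0.21955379 -0.06648795  0.30654285]
t 9.35 cur grasp/TCP [ 0.2201 -0.0657  0.2526] jaw yaw 8.1 z [ 0.01   0.014 -1.   ] shift cm [-14.63  25.89  14.82] norm 33.2 twist -0.04 w 0.995 F [-1.5 -2.9  1.5]
  B q [ 0.64 -0.34 -0.44  2.43 -0.18  1.04  0.46] p [ 0.213 -0.068  0.302] z [-0.01  0.02 -1.  ] jawyaw 8 jz -0.007
     B2 q [ 0.66 -0.34 -0.44  2.43 -0.19  1.06  0.48] p [ 0.207 -0.069  0.301] z [-0.029  0.027 -0.999] jawyaw 8 jz -0.025
[  8.6 -18.   -0.1]
  B q [ 0.77 -0.34 -0.44  2.43 -0.18  1.04  0.59] p [ 0.202 -0.095  0.302] z [-0.008  0.023 -1.   ] jawyaw 8 jz -0.005
     B2 q [ 1.03 -0.34 -0.44  2.43 -0.18  1.06  0.85] p [ 0.166 -0.141  0.301] z [-0.023  0.035 -0.999] jawyaw 8 jz -0.018
[  5.7 -18.4  -0.1]
  B q [ 0.91 -0.34 -0.43  2.43 -0.18  1.04  0.73] p [ 0.186 -0.123  0.302] z [-0.006  0.025 -1.   ] jawyaw 8 jz -0.003
     B2 q [ 1.43 -0.34 -0.43  2.43 -0.17  1.06  1.25] p [ 0.095 -0.196  0.302] z [-0.014  0.04  -0.999] jawyaw 8 jz -0.008
[  2.8 -19.8  -0.2]
```

>>> move_arm(gripper=[1, 1, 1, 1, 1], xyz=[[-2, 3.5, 0.3], [-4, 7, 0.6], [-6, 10.5, 0.9], [-8, 14, 1.2], [-10, 17.5, 1.5]], twist=[0, 0, -0.01, -0.02, -0.04])

```text
t: 9.77
eef_pos: [0.4134, -0.1321, 0.295]
tool_rot: [0.001, 0.631, 0.776, 0.012]
contact_force: [-0.3, -1.4, 0.1]
gripper_width: 0.996
```

```bash
python3 - <<'E'
from h import *
o=get_obs();print(np.round(o["q"],4).tolist(),o["eef_pos"]);plan([.4985,-.172,.1057],10.4)
d=read_camera("wrist"); save("e_wrist",d)
for q in ("tube","tube_mouth","holder"): print(q,[(round(r["p"],2),np.round(r["centre"],4)) for r in spot_point(q,"wrist")])
B=tubebox(np.array([.491,-.132,.077]),np.radians(-79.6),np.radians(35));print(np.round(proj(d,B),0).tolist())
E
```

```text
[0.4851, 0.1006, -0.3253, 2.0989, 0.0149, 0.9325, 0.3585] [ 0.41344605 -0.13211591  0.29504674]
t 9.77 cur grasp/TCP [ 0.4144 -0.1312  0.2411] jaw yaw 11.8 z [ 0.018  0.018 -1.   ] shift cm [-5.9   7.11 13.61] norm 16.5 twist 0.024 w 0.996 F [-0.3 -1.4  0.1]
tube [(0.72, array([ 0.4947, -0.1277,  0.0723]))]
tube_mouth [(0.66, array([ 0.5014, -0.203 ,  0.1277]))]
holder [(0.86, array([ 0.4937, -0.142 , -0.0029]))]
[[326.0, 155.0], [332.0, 137.0], [357.0, 156.0], [367.0, 138.0], [335.0, 310.0], [343.0, 307.0], [372.0, 310.0], [385.0, 308.0]]
```

>>> move_arm(gripper=[1, 1, 1, 1, 1], xyz=[[-2, 2.4, 1.5], [-4, 4.8, 3.5], [-5.9, 6.95, 5.5], [-5.9, 6.95, 9.5], [-5.9, 6.95, 13.5]], twist=[0, 0.02, 0.02, 0.02, 0.02])

```text
t: 10.38
eef_pos: [0.4945, -0.1722, 0.1596]
tool_rot: [0.002, 0.638, 0.77, 0.013]
contact_force: [-0.2, 0.1, -1.0]
gripper_width: 1.0
```

```bash
python3 - <<'E'
from h import *
plan([.497,-.172,.1057],10.4)
d=read_camera("side"); save("f_side",d,(240,240,400,380),5)
d=read_camera("wrist"); save("f_wrist",d)
E
```

```text
t 10.38 cur grasp/TCP [ 0.4955 -0.1713  0.1056] jaw yaw 10.6 z [ 0.019  0.017 -1.   ] shift cm [-0.09  0.13 -0.01] norm 0.2 twist 0.004 w 1.000 F [-0.2  0.1 -1. ]
```

```bash
python3 - <<'E'
from h import *
d=read_camera("wrist")
o=get_obs();M=rot();g=np.array(o["eef_pos"])+.054*M[:,2]
print("grasp",proj(d,g),"jaw ends",proj(d,g+.0425*M[:,1]),proj(d,g-.0425*M[:,1]))
from scipy.optimize import least_squares
# observed: cap top corners (260,48),(327,48); side edges top: left (258,347), right(337,347)? 
B=tubebox(np.array([.491,-.132,.077]),np.radians(-79.6),np.radians(35));print(np.round(proj(d,B),0).tolist())
x=lambda a,b,e:tubebox(np.array([.491,-.132,.077]),np.radians(-79.6),np.radians(35),L=(a,))
print(np.round(proj(d,x(.05,0,0)),0).tolist())
E
```

```text
grasp [[285.71228456 289.2228049 ]] jaw ends [[380.48948008 289.42323072]] [[191.18117877 289.02289949]]
[[267.0, 90.0], [265.0, 42.0], [321.0, 91.0], [331.0, 42.0], [261.0, 383.0], [256.0, 401.0], [339.0, 383.0], [359.0, 400.0]]
[[263.0, 304.0], [259.0, 297.0], [334.0, 304.0], [351.0, 297.0]]
```

>>> move_arm(gripper=[1, 0.3, 0.3, 0.3, 0.3], xyz=[[0, 0.4, 0], [0, 0.4, 0], [0, 0.4, 0], [0, 0.4, 0], [0, 0.4, 0]], twist=[0, 0, 0, 0, 0], squeeze=40)

```text
t: 10.95
eef_pos: [0.497, -0.1701, 0.1589]
tool_rot: [-0.001, 0.638, 0.77, 0.012]
contact_force: [0.1, 0.2, 0.6]
gripper_width: 0.456
```

```bash
python3 - <<'E'
from h import *
plan([.497,-.172,.1057],10.4)
E
```

```text
t 10.95 cur grasp/TCP [ 0.4977 -0.1691  0.105 ] jaw yaw 10.7 z [ 0.014  0.02  -1.   ] shift cm [-0.27 -0.12 -0.08] norm 0.3 twist 0.006 w 0.456 F [0.1 0.2 0.6]
```

>>> move_arm(gripper=[0.3, 0.3, 0.3, 0.3, 0.3], xyz=[[0, 0, 0], [0, 0, 0], [-0.8, 0, -0.6], [-1.6, 0, -1.2], [-2.5, 0, -1.8]], twist=[0, 0, 0, 0, 0], squeeze=50)

```text
t: 11.37
eef_pos: [0.5007, -0.1944, 0.1754]
tool_rot: [-0.003, 0.637, 0.77, 0.012]
contact_force: [-0.6, 5.5, 0.4]
gripper_width: 0.419
```

>>> move_arm(gripper=[0.3, 0.3, 0.3, 0.3, 0.3], xyz=[[-1, 0, -0.8], [-1.5, 0, -2], [-1.5, 0, -4], [-1.5, 0, -6], [-1.5, 0, -8]], twist=[0, 0, 0, 0, 0])

```text
t: 11.78
eef_pos: [0.5025, -0.2131, 0.2557]
tool_rot: [-0.002, 0.638, 0.77, 0.011]
contact_force: [-0.2, 0.0, -3.4]
gripper_width: 0.417
```

```bash
python3 - <<'E'
from h import *
plan([.48,-.0,.2],10.4)
d=read_camera("side"); save("g_side",d,(220,200,400,380),4)
d=read_camera("wrist"); save("g_wrist",d)
E
```

```text
t 11.78 cur grasp/TCP [ 0.5031 -0.212   0.2017] jaw yaw 10.7 z [ 0.011  0.02  -1.   ] shift cm [21.25  1.65  0.57] norm 21.3 twist 0.004 w 0.417 F [-0.2  0.  -3.4]
```

>>> move_arm(gripper=[0.3, 0.3, 0.3, 0.3, 0.3], xyz=[[3, 0.4, 0], [6.8, 0.8, 0], [10.6, 1.2, 0], [14.4, 1.6, 0], [18.2, 2, 0.5]], twist=[0, 0, 0, 0, 0])

```text
t: 12.3
eef_pos: [0.4884, -0.0281, 0.2533]
tool_rot: [-0.002, 0.638, 0.77, 0.012]
contact_force: [1.3, 1.0, -2.6]
gripper_width: 0.415
```

>>> move_arm(gripper=[0.3, 0.3, 0.3, 0.3], xyz=[[3.5, 0.4, 1], [6, 0.8, 2], [7.9, 1.1, 3], [7.9, 1.1, 4]], twist=[0, 0, 0, 0])

```text
t: 12.63
eef_pos: [0.4848, 0.056, 0.2142]
tool_rot: [-0.003, 0.635, 0.772, 0.013]
contact_force: [1.5, -0.6, -2.9]
gripper_width: 0.414
```

```bash
python3 - <<'E'
from h import *
plan([.485,.05,.15],10.4)
d=read_camera("side"); save("h_side",d,(200,120,400,380),3)
d=read_camera("scene"); save("h_scene",d,(220,180,440,380),3)
print(get_obs()["q"])
E
```

```text
t 12.63 cur grasp/TCP [0.4854 0.0573 0.1603] jaw yaw 11.1 z [ 0.012  0.023 -1.   ] shift cm [-0.73 -0.2   1.01] norm 1.3 twist 0.012 w 0.414 F [ 1.5 -0.6 -2.9]
[ 0.1256304   0.31368851 -0.41081514  2.06634202  0.15139846  0.77964145
 -0.18458695]
```

```bash
python3 - <<'E'
from h import *
d=read_camera("scene"); s=read_camera("side")
save("i_scene",d,(300,270,400,350),8); save("i_side",s,(265,275,355,365),8)
def box(yaw,x0,y0):
    u=np.array([np.cos(yaw),np.sin(yaw),0]);v=np.array([-u[1],u[0],0]);o=np.array([x0,y0,0]);return lambda a,b,z:o+a*u+b*v+np.array([0,0,z])
f=box(np.radians(-79.6),.4925,-.1415)
pts={"base":[f(a,b,0) for a in(-.0825,.0825) for b in(-.037,.037)],"pk":[f(.0,b,.075) for b in(-.024,-.0185,.0185,.024)]}
for k in pts: print(k,"scene",np.round((proj(d,pts[k])-[300,270])*8).tolist(),"side",np.round((proj(s,pts[k])-[265,275])*8).tolist())
E
```

```text
base scene [[55.0, 360.0], [174.0, 149.0], [663.0, 652.0], [757.0, 411.0]] side [[41.0, 270.0], [225.0, 83.0], [503.0, 694.0], [685.0, 489.0]]
pk scene [[403.0, 304.0], [412.0, 286.0], [468.0, 171.0], [476.0, 154.0]] side [[314.0, 357.0], [329.0, 341.0], [426.0, 238.0], [440.0, 223.0]]
```

```bash
python3 - <<'E'
from h import *
d=read_camera("scene"); s=read_camera("side")
def tri(a,b):
    c1,r1=ray(d,*a);c2,r2=ray(s,*b);A=np.c_[r1,-r2];x=np.linalg.lstsq(A,c2-c1,rcond=None)[0];p,q=c1+r1*x[0],c2+r2*x[1];print(np.round((p+q)/2,4),np.linalg.norm(p-q).round(4))
P=lambda u,v:(300+u/8,270+v/8); Q=lambda u,v:(265+u/8,275+v/8)
tri(P(458,122),Q(425,205)); tri(P(378,275),Q(300,350)); tri(P(540,192),Q(492,285)); tri(P(465,350),Q(355,420)); tri(P(145,118),Q(182,75)); tri(P(65,265),Q(65,205))
print(get_obs()["t"])
E
```

```text
[ 0.5121 -0.1332  0.0889] 0.0019
[ 0.4639 -0.1426  0.0881] 0.005
[ 0.5166 -0.1562  0.0747] 0.0025
[ 0.4669 -0.1644  0.0762] 0.0008
[ 0.4972 -0.0539  0.0337] 0.0012
[ 0.4515 -0.0623  0.0269] 0.0024
12.9333
```

>>> move_arm(gripper=[0.3, 0.3, 0.3, 0.3, 0.3], xyz=[[-0.3, -0.5, 0], [-0.6, -1, 0.8], [-0.9, -1.8, 1.6], [-0.9, -1.8, 2.6], [-0.9, -1.8, 3.6]], twist=[0.12, 0.24, 0.36, 0.48, 0.6])

```text
t: 13.35
eef_pos: [0.4697, 0.0389, 0.1789]
tool_rot: [-0.005, 0.839, 0.544, 0.011]
contact_force: [-0.7, -0.0, -2.9]
gripper_width: 0.417
```

>>> move_arm(gripper=[0.3, 0.3, 0.3, 0.3, 0.3], xyz=[[0, 0, 0.6], [0, 0, 1.2], [0, 0, 1.8], [0, 0, 2.2], [0, 0, 2.4]], twist=[0.12, 0.12, 0.12, 0.12, 0.12])

```text
t: 13.77
eef_pos: [0.4697, 0.0406, 0.1541]
tool_rot: [-0.006, 0.868, 0.497, 0.01]
contact_force: [-0.1, -0.5, -3.4]
gripper_width: 0.417
```

```bash
python3 - <<'E'
from h import *
plan([.47,.045,.092],-30)
d=read_camera("scene"); save("j_scene",d,(180,150,340,290),5)
print(get_obs()["q"])
E
```

```text
t 13.77 cur grasp/TCP [0.4703 0.0417 0.1002] jaw yaw -30.4 z [ 0.011  0.021 -1.   ] shift cm [ 0.25 -0.19  0.82] norm 0.9 twist -0.007 w 0.417 F [-0.1 -0.5 -3.4]
[-0.00238832  0.37167666 -0.24432562  2.15144146  0.1214759   0.61689335
 -0.85938972]
```

>>> move_arm(gripper=[0.3, 0.3, 0.3, 0.3, 0.3], xyz=[[0, 0, 0.4], [0, 0, 0.8], [-0.4, 0, 1.3], [-0.8, 0, 1.7], [-1.1, 0, 2.2]], twist=[0, 0, 0, 0, 0], squeeze=20)

```text
t: 14.23
eef_pos: [0.4644, 0.0315, 0.1322]
tool_rot: [-0.006, 0.868, 0.496, 0.01]
contact_force: [-2.6, -2.5, 4.2]
gripper_width: 0.415
```

```bash
python3 - <<'E'
from h import *
plan([.47,.045,.092],-30)
d=read_camera("wrist"); save("k_wrist",d)
d=read_camera("scene"); save("k_scene",d,(180,150,340,290),5)
E
```

```text
t 14.23 cur grasp/TCP [0.465  0.0326 0.0783] jaw yaw -30.5 z [ 0.012  0.021 -1.   ] shift cm [ 1.35 -0.2  -1.34] norm 1.9 twist -0.008 w 0.415 F [-2.6 -2.5  4.2]
```

>>> move_arm(gripper=[0.3, 0.3, 0.3, 0.3, 0.3], xyz=[[-0.8, 0, 1.2], [-1.4, 0, 2.3], [-1.8, 0, 3.4], [-2.1, 0, 4.5], [-2.3, 0, 5.4]], twist=[0, 0, 0, 0, 0])

```text
t: 14.75
eef_pos: [0.4533, 0.0123, 0.0772]
tool_rot: [-0.006, 0.868, 0.496, 0.01]
contact_force: [-0.6, -2.3, 1.5]
gripper_width: 0.412
```

>>> move_arm(gripper=[0.3, 0.3], xyz=[[0, 0, 0.4], [0, 0, 0.7]], twist=[0, 0])

```text
t: 14.92
eef_pos: [0.4532, 0.0127, 0.0716]
tool_rot: [-0.006, 0.868, 0.496, 0.009]
contact_force: [-16.9, -3.9, 63.8]
gripper_width: 0.414
```

```bash
python3 - <<'E'
from h import *
plan([.47,.045,.018],-30)
d=read_camera("wrist"); save("l_wrist",d)
d=read_camera("scene"); save("l_scene",d,(180,150,340,290),5)
E
```

```text
t 14.92 cur grasp/TCP [0.4537 0.0138 0.0177] jaw yaw -30.6 z [ 0.01   0.019 -1.   ] shift cm [ 3.52 -0.19  0.04] norm 3.5 twist -0.01 w 0.414 F [-16.9  -3.9  63.8]
```

>>> move_arm(gripper=[0.3, 1, 1, 1, 1], xyz=[[0, 0, -0.5], [0, 0, -0.5], [0, 0, -0.5], [0, 0, -0.6], [0, 0, -1.5]], twist=[0, 0, 0, 0, 0])

```text
t: 15.43
eef_pos: [0.4526, 0.0133, 0.085]
tool_rot: [-0.007, 0.868, 0.497, 0.009]
contact_force: [0.1, -0.2, 1.1]
gripper_width: 0.954
```

```bash
python3 - <<'E'
from h import *
plan([.47,.045,.018],-30)
d=read_camera("wrist"); save("m_wrist",d)
for c in ("wrist","scene","side"):
  read_camera(c)
  for q in ("tube","tube_mouth","plate_long"): print(c,q,[(round(r["p"],2),np.round(r["centre"],4)) for r in spot_point(q,c)][:2])
E
```

```text
t 15.43 cur grasp/TCP [0.4531 0.0144 0.031 ] jaw yaw -30.5 z [ 0.009  0.021 -1.   ] shift cm [ 3.46 -0.09  1.38] norm 3.7 twist -0.008 w 0.954 F [ 0.1 -0.2  1.1]
wrist tube [(0.72, array([0.4801, 0.0605, 0.0195]))]
wrist tube_mouth [(0.85, array([ 0.4337, -0.0162,  0.0199]))]
wrist plate_long []
scene tube [(0.7, array([0.4775, 0.0553, 0.0152]))]
scene tube_mouth [(0.76, array([ 0.4324, -0.0223,  0.0174]))]
scene plate_long []
side tube []
side tube_mouth [(0.68, array([ 0.437 , -0.0124,  0.0155]))]
side plate_long [(0.66, array([ 0.4921, -0.1394,  0.0019]))]
```

>>> move_arm(gripper=[1, 1, 1, 1, 1], xyz=[[0, 0, -2], [0, 0, -4], [1.7, 0, -4.5], [3.4, 0, -4.5], [5.1, 0, -4.5]], twist=[0, -0.1, -0.22, -0.34, -0.46])

```text
t: 16.5
eef_pos: [0.4792, 0.0563, 0.1327]
tool_rot: [-0.003, 0.73, 0.683, 0.012]
contact_force: [-0.2, 0.6, 1.0]
gripper_width: 1.0
```

>>> move_arm(gripper=[1, 1, 1, 1, 1], xyz=[[0, 0, 0], [0, 0, 0], [0, 0, 0], [0, 0, 0], [0, 0, 0]], twist=[-0.12, -0.24, -0.36, -0.48, -0.6])

```text
t: 16.92
eef_pos: [0.4785, 0.056, 0.1319]
tool_rot: [-0.0, 0.496, 0.869, 0.012]
contact_force: [0.3, -0.1, -0.3]
gripper_width: 1.003
```

>>> move_arm(gripper=[1, 1, 1, 1, 1], xyz=[[0, 0, 0], [0, 0, 0], [0, 0, 0], [0, 0, 0], [0, 0, 0]], twist=[-0.12, -0.24, -0.36, -0.48, -0.6])

```text
t: 17.33
eef_pos: [0.4785, 0.0559, 0.1319]
tool_rot: [0.003, 0.217, 0.976, 0.011]
contact_force: [0.5, 0.1, -0.0]
gripper_width: 1.0
```

```bash
python3 - <<'E'
from h import *
M=rot();plan([.4785,.0585,.022],149.5); print(get_obs()["q"])
E
```

```text
t 17.33 cur grasp/TCP [0.4791 0.057  0.0779] jaw yaw 64.9 z [ 0.011  0.021 -1.   ] shift cm [ 0.13 -0.02  5.59] norm 5.6 twist -1.476 w 1.000 F [ 0.5  0.1 -0. ]
[ 0.29807841  0.49340371 -0.64925989  2.11911107  0.46123594  0.65299993
  0.47119445]
```

>>> move_arm(gripper=[1, 1, 1, 1, 1], xyz=[[0, 0, 0], [0, 0, 0], [0, 0, 0], [0, 0, 0], [0, 0, 0]], twist=[-0.12, -0.24, -0.36, -0.48, -0.6])

```text
t: 17.75
eef_pos: [0.4785, 0.0558, 0.1318]
tool_rot: [0.006, -0.081, 0.997, 0.01]
contact_force: [0.5, -0.2, 0.4]
gripper_width: 1.001
```

>>> move_arm(gripper=[1, 1, 1, 1, 1], xyz=[[0, 0, 0], [0, 0, 0], [0, 0, 0], [0, 0, 0], [0, 0, 0]], twist=[-0.12, -0.24, -0.36, -0.48, -0.6])

```text
t: 18.17
eef_pos: [0.4785, 0.0558, 0.1318]
tool_rot: [0.009, -0.372, 0.928, 0.007]
contact_force: [-0.3, -0.0, -0.2]
gripper_width: 0.998
```

>>> move_arm(gripper=[1, 1, 1], xyz=[[0, 0, 0], [0, 0, 0.5], [0, 0, 1]], twist=[-0.12, -0.24, -0.28])

```text
t: 18.42
eef_pos: [0.4788, 0.056, 0.1217]
tool_rot: [0.01, -0.498, 0.867, 0.006]
contact_force: [0.5, 0.2, 0.6]
gripper_width: 1.001
```

```bash
python3 - <<'E'
from h import *
plan([.4785,.0585,.022],149.5); print(get_obs()["q"])
d=read_camera("wrist"); save("n_wrist",d); M=rot();g=np.array(get_obs()["eef_pos"])+.054*M[:,2];print(proj(d,g-[0,0,g[2]-.018]))
E
```

```text
t 18.42 cur grasp/TCP [0.4794 0.0571 0.0678] jaw yaw 149.7 z [ 0.011  0.021 -1.   ] shift cm [0.03 0.15 4.58] norm 4.6 twist 0.004 w 1.001 F [0.5 0.2 0.6]
[ 0.53750368  0.63841312 -0.97328228  2.10931561  0.75568523  0.77234122
  1.69906795]
[[278.54547713 242.62313055]]
```

>>> move_arm(gripper=[1, 1, 0.3, 0.3, 0.3], xyz=[[0, 0.1, 2.4], [0, 0.15, 4.4], [0, 0.15, 4.4], [0, 0.15, 4.4], [0, 0.15, 4.4]], twist=[0, 0, 0, 0, 0], squeeze=30)

```text
t: 18.88
eef_pos: [0.4783, 0.0581, 0.0787]
tool_rot: [0.01, -0.495, 0.869, 0.006]
contact_force: [-0.3, 0.7, -0.2]
gripper_width: 0.606
```

>>> move_arm(gripper=[0.3, 0.3, 0.3, 0.3, 0.3], xyz=[[0, 0, 0], [0, 0, 0], [0, 0, 0], [0, 0, -1], [0, 0, -3]], twist=[0, 0, 0, 0, 0])

```text
t: 19.3
eef_pos: [0.4761, 0.0567, 0.1073]
tool_rot: [0.008, -0.496, 0.869, 0.007]
contact_force: [-0.0, 0.4, -2.1]
gripper_width: 0.416
```

```bash
python3 - <<'E'
from h import *
plan([.405,-.14,.13],90); print(get_obs()["q"])
d=read_camera("wrist"); save("o_wrist",d)
from sim import *
q=np.array(get_obs()["q"]);T=F(q)
q1,T1=walk(q,T,[0,0,.1],5);show("up",q1,T1)
q2,T2=walk(q1,T1,[.405-.479,-.14-.057,0],10,tw=1.04);show("to",q2,T2)
q2,T2=walk(q2,T2,[0,0,-.05],5);show("dn",q2,T2)
E
```

```text
t 19.30 cur grasp/TCP [0.4765 0.0578 0.0533] jaw yaw 149.4 z [ 0.007  0.02  -1.   ] shift cm [20.5  -3.88 -8.12] norm 22.4 twist 1.037 w 0.416 F [-0.   0.4 -2.1]
[ 0.51390893  0.65616406 -0.9457711   2.11936719  0.78178999  0.74963599
  1.66851312]
up q [ 0.66  0.51 -1.12  2.05  0.57  0.91  1.84] p [0.475 0.066 0.211] z [ 0.013  0.021 -1.   ] jawyaw 149 jz -0.000
to q [ 1.01  0.31 -0.93  2.18  0.33  0.79  1.44] p [ 0.401 -0.131  0.211] z [ 0.013  0.021 -1.   ] jawyaw 90 jz 0.021
dn q [ 0.93  0.4  -0.85  2.22  0.45  0.69  1.33] p [ 0.401 -0.131  0.161] z [ 0.013  0.021 -1.   ] jawyaw 90 jz 0.021
```

>>> move_arm(gripper=[0.3, 0.3, 0.3, 0.3, 0.3], xyz=[[0, 0, -2], [1, -0.2, -4.5], [3, -0.6, -7], [5, -1, -9], [7.5, -1.5, -10]], twist=[0, 0.1, 0.2, 0.3, 0.4], squeeze=40)

```text
t: 19.77
eef_pos: [0.4518, -0.0165, 0.2086]
tool_rot: [0.01, -0.312, 0.95, 0.008]
contact_force: [1.3, 0.5, -3.8]
gripper_width: 0.416
```

```bash
python3 - <<'E'
from h import *
plan([.405,-.14,.15],90)
E
```

```text
t 19.77 cur grasp/TCP [ 0.4526 -0.0153  0.1546] jaw yaw 126.3 z [ 0.015  0.021 -1.   ] shift cm [11.23 -7.23  0.13] norm 13.4 twist 0.634 w 0.416 F [ 1.3  0.5 -3.8]
```

>>> move_arm(gripper=[0.3, 0.3, 0.3, 0.3, 0.3], xyz=[[2.6, -1.6, 0], [5.2, -3.3, 0], [7.8, -5, 0], [9.8, -6.3, 0], [11.2, -7.2, 0]], twist=[0.12, 0.24, 0.36, 0.48, 0.6])

```text
t: 20.18
eef_pos: [0.4022, -0.1439, 0.203]
tool_rot: [0.005, -0.014, 1.0, 0.01]
contact_force: [-0.0, -0.3, -2.9]
gripper_width: 0.414
```

```bash
python3 - <<'E'
from h import *
plan([.405,-.14,.125],90);print(get_obs()["q"])
for c in ("wrist","scene","side"):
  d=read_camera(c); save("p_"+c,d)
  for q in ("tube","tube_mouth"): print(c,q,[(round(r["p"],2),np.round(r["centre"],4)) for r in spot_point(q,c)][:2])
E
```

```text
t 20.18 cur grasp/TCP [ 0.4028 -0.1429  0.149 ] jaw yaw 91.6 z [ 0.01  0.02 -1.  ] shift cm [-0.21  0.24  2.4 ] norm 2.4 twist 0.028 w 0.414 F [-0.  -0.3 -2.9]
[ 1.00842971  0.34141183 -0.9150396   2.17376395  0.35677977  0.77906622
  1.46401832]
wrist tube [(0.58, array([ 0.4015, -0.1413,  0.1434]))]
wrist tube_mouth [(0.84, array([ 0.3117, -0.1451,  0.1438]))]
scene tube [(0.9, array([ 0.4021, -0.142 ,  0.1415]))]
scene tube_mouth [(0.57, array([ 5.116e-01,  3.682e-01, -2.000e-04])), (0.55, array([ 0.3151, -0.1491,  0.1436]))]
side tube [(0.6, array([ 0.3976, -0.1353,  0.1406]))]
side tube_mouth [(0.58, array([ 0.3201, -0.143 ,  0.141 ]))]
```

>>> move_arm(gripper=[0.3, 0.3, 0.3, 0.3, 0.3], xyz=[[0, 0, 1.2], [0, 0, 2.4], [0, 0, 3.2], [0, 0, 3.6], [0, 0, 4]], twist=[0, 0, 0, 0, 0], squeeze=20)

```text
t: 21.05
eef_pos: [0.4045, -0.1401, 0.1628]
tool_rot: [0.005, -0.019, 1.0, 0.01]
contact_force: [-2.8, 0.3, 4.7]
gripper_width: 0.412
```

```bash
python3 - <<'E'
from h import *
plan([.405,-.14,.125],90);print(get_obs()["q"])
d=read_camera("wrist"); save("q_wrist",d,(180,40,380,360),2)
d=read_camera("scene"); save("q_scene",d,(270,250,410,370),5)
E
```

```text
t 21.05 cur grasp/TCP [ 0.4051 -0.139   0.1088] jaw yaw 92.2 z [ 0.011  0.021 -1.   ] shift cm [-0.01 -0.07 -1.62] norm 1.6 twist 0.038 w 0.412 F [-2.8  0.3  4.7]
[ 0.93324656  0.41357664 -0.85548943  2.20419376  0.45292103  0.70068903
  1.37684448]
```

>>> move_arm(gripper=[0.3, 0.3, 0.3, 0.3, 0.3], xyz=[[0, 0, 0.2], [0, 0, 0.4], [0, 0, 0.6], [0, 0, 0.8], [0, 0, 1]], twist=[0, 0, 0, 0, 0])

```text
t: 21.57
eef_pos: [0.4042, -0.1406, 0.1529]
tool_rot: [0.006, -0.018, 1.0, 0.01]
contact_force: [-4.8, -0.2, 3.8]
gripper_width: 0.415
```

```bash
python3 - <<'E'
from h import *
plan([.405,-.14,.125],90)
d=read_camera("wrist"); save("r_wrist",d,(180,20,380,320),2)
E
```

```text
t 21.57 cur grasp/TCP [ 0.4048 -0.1395  0.0989] jaw yaw 92.1 z [ 0.011  0.02  -1.   ] shift cm [-0.05 -0.   -2.61] norm 2.6 twist 0.037 w 0.415 F [-4.8 -0.2  3.8]
```

>>> move_arm(gripper=[0.3, 0.3, 0.3, 0.3, 0.3], xyz=[[0, 0, 0.08], [0, 0, 0.16], [0, 0, 0.24], [0, 0, 0.32], [0, 0, 0.36]], twist=[0, 0, 0, 0, 0])

```text
t: 22.03
eef_pos: [0.4043, -0.1405, 0.1493]
tool_rot: [0.005, -0.018, 1.0, 0.01]
contact_force: [-4.9, -0.5, 6.2]
gripper_width: 0.409
```

```bash
python3 - <<'E'
from h import *
plan([.405,-.14,.125],90)
d=read_camera("wrist"); save("s_wrist",d,(180,20,380,320),2)
E
```

```text
t 22.03 cur grasp/TCP [ 0.4049 -0.1394  0.0953] jaw yaw 92.1 z [ 0.011  0.021 -1.   ] shift cm [-0.04 -0.01 -2.97] norm 3.0 twist 0.037 w 0.409 F [-4.9 -0.5  6.2]
```

>>> move_arm(gripper=[0.3, 0.3, 0.3, 0.3, 0.3], xyz=[[0, 0, 0.04], [0, 0, 0.08], [0, 0, 0.12], [0, 0, 0.16], [0, 0, 0.2]], twist=[0, 0, 0, 0, 0])

```text
t: 22.5
eef_pos: [0.4046, -0.1404, 0.1474]
tool_rot: [0.006, -0.018, 1.0, 0.01]
contact_force: [-5.8, -0.9, 4.4]
gripper_width: 0.41
```

```bash
python3 - <<'E'
from h import *
plan([.405,-.14,.125],90)
d=read_camera("wrist"); save("t_wrist",d,(180,20,380,320),2)
E
```

```text
t 22.50 cur grasp/TCP [ 0.4052 -0.1393  0.0934] jaw yaw 92.1 z [ 0.011  0.021 -1.   ] shift cm [-0.02 -0.01 -3.16] norm 3.2 twist 0.037 w 0.410 F [-5.8 -0.9  4.4]
```

>>> move_arm(gripper=[0.3, 0.3, 0.3, 0.3, 0.3], xyz=[[0, 0, 0], [0, 0, -0.5], [0, 0, -1.5], [0, 0, -3], [0, 0, -5]], twist=[0, 0, 0, 0, 0], squeeze=60)

```text
t: 22.97
eef_pos: [0.404, -0.1408, 0.1978]
tool_rot: [0.006, -0.019, 1.0, 0.011]
contact_force: [0.5, -0.6, -2.6]
gripper_width: 0.41
```

>>> move_arm(gripper=[0.3, 0.3, 0.3, 0.3, 0.3], xyz=[[0, 0, -2], [0, 0, -4], [0, 0, -5.5], [0, 0, -6.5], [0, 0, -7]], twist=[0, 0, 0, 0, 0])

```text
t: 23.38
eef_pos: [0.4041, -0.1428, 0.2691]
tool_rot: [0.007, -0.019, 1.0, 0.01]
contact_force: [0.1, 0.3, -3.4]
gripper_width: 0.409
```

```bash
python3 - <<'E'
from h import *
plan([.48,-.14,.2],90);print(get_obs()["q"])
d=read_camera("wrist"); save("u_wrist",d,(180,20,380,320),2)
from sim import *
q=np.array(get_obs()["q"]);T=F(q)
q1,T1=walk(q,T,[.1,0.0,0],5);show("+x",q1,T1)
q1,T1=walk(q,T,[.08,0.2,0],8);show("+xy",q1,T1)
q1,T1=walk(q1,T1,[0,0,0],8,tw=.6);show("+xy",q1,T1)
E
```

```text
t 23.38 cur grasp/TCP [ 0.4049 -0.1417  0.2151] jaw yaw 92.1 z [ 0.014  0.02  -1.   ] shift cm [-7.49 -0.14  1.62] norm 7.7 twist 0.037 w 0.409 F [ 0.1  0.3 -3.4]
[ 1.11032689  0.23060374 -0.99467548  2.10556834  0.21828919  0.9089923
  1.60252574]
+x q [ 0.91  0.41 -0.92  1.91  0.36  0.99  1.44] p [ 0.507 -0.139  0.269] z [ 0.014  0.019 -1.   ] jawyaw 92 jz 0.019
+xy q [ 0.61  0.37 -1.    1.98  0.36  0.97  1.04] p [0.487 0.061 0.269] z [ 0.014  0.019 -1.   ] jawyaw 92 jz 0.019
+xy q [ 0.51  0.32 -0.87  1.99  0.29  0.94  0.5 ] p [0.487 0.061 0.269] z [ 0.014  0.019 -1.   ] jawyaw 58 jz 0.024
```

```bash
cat >> h.py <<'E'
from scipy.optimize import fsolve
def wristfit(d,ul,ur,v,z0=.059):
    """mouth top-edge corner cols ul,ur at row v (full-res px) -> theta,x0, and row->s for plate top edge"""
    o=get_obs();M=rot();p=np.array(o["eef_pos"])
    def W(x0,th,a,y,zz):
        xt=np.array([np.cos(th),0,np.sin(th)]);zt=np.array([np.sin(th),0,-np.cos(th)])
        return p+M@(np.array([x0,y,z0])+a*xt+zz*zt)
    def f(u):
        P=proj(d,[W(u[0],u[1],.085,-.018,.018),W(u[0],u[1],.085,.018,.018)])
        return [abs(P[0,0]-P[1,0])-(ur-ul),P[:,1].mean()-v]
    u=fsolve(f,[0,.25]);
    def s_of(row,zz=-.006):
        g=lambda a:proj(d,W(u[0],u[1],float(a),0,zz))[0,1]-row
        return fsolve(g,[.07])[0]
    return u,s_of
E
python3 - <<'E'
from h import *
d=read_camera("wrist")
u,s=wristfit(d,236.5,323.5,81); print(u[0],np.degrees(u[1]),[ (r,round(s(20+r/2)*1000,1)) for r in (122,150,176,200,218,230)])
u,s=wristfit(d,236.5,323.5,81,.056); print(u[0],np.degrees(u[1]),[ (r,round(s(20+r/2)*1000,1)) for r in (176,218,)])
E
```

```text
0.001213126810411782 15.016492732964727 [(122, np.float64(95.3)), (150, np.float64(88.4)), (176, np.float64(82.1)), (200, np.float64(76.1)), (218, np.float64(71.7)), (230, np.float64(68.8))]
0.0014256225195468173 16.999880348220284 [(176, np.float64(82.8)), (218, np.float64(72.4))]
```

>>> move_arm(gripper=[0.3, 0.3, 0.3], xyz=[[-1.5, 0, 0], [-3, 0, 0], [-3, 0, 0]], twist=[0, 0, 0])

```text
t: 23.73
eef_pos: [0.4353, -0.1414, 0.2673]
tool_rot: [0.007, -0.019, 1.0, 0.011]
contact_force: [0.8, -0.5, -3.1]
gripper_width: 0.412
```

```bash
python3 - <<'E'
from h import *
plan([.48,-.14,.2],90)
d=read_camera("wrist"); save("v_wrist",d,(180,20,380,320),2)
E
```

```text
t 23.73 cur grasp/TCP [ 0.436  -0.1401  0.2134] jaw yaw 92.2 z [ 0.013  0.023 -1.   ] shift cm [-4.38 -0.18  1.39] norm 4.6 twist 0.038 w 0.412 F [ 0.8 -0.5 -3.1]
```

```bash
python3 - <<'E'
from h import *
d=read_camera("wrist"); e=read_camera("wrist")
p=lambda d:d["pixels"][60:310,240:320].mean(axis=(1,2))
print(get_obs()["t"],np.abs(p(d)-p(e)).max())
save("w_wrist",e,(180,20,380,320),2)
E
```

```text
23.8833 33.37083333333334
```

>>> move_arm(gripper=[0.3, 0.3, 0.3, 0.3], xyz=[[-1.2, 0, 0], [-2.4, 0, 0], [-2.4, 0, 0], [-2.4, 0, 0]], twist=[0, 0, 0, 0])

```text
t: 24.22
eef_pos: [0.4581, -0.1405, 0.2681]
tool_rot: [0.006, -0.019, 1.0, 0.011]
contact_force: [-0.7, 1.0, -2.1]
gripper_width: 0.414
```

```bash
python3 - <<'E'
from h import *
plan([.48,-.14,.2],90)
d=read_camera("wrist"); save("x_wrist",d,(180,0,380,300),2)
E
```

```text
t 24.22 cur grasp/TCP [ 0.4587 -0.1393  0.2141] jaw yaw 92.2 z [ 0.012  0.022 -1.   ] shift cm [-2.1  -0.18  1.43] norm 2.6 twist 0.038 w 0.414 F [-0.7  1.  -2.1]
```

```bash
python3 - <<'E'
from h import *
d=read_camera("wrist")
u,s=wristfit(d,236.5,323.5,81); print(get_obs()["t"],u[0],np.degrees(u[1]),[ (r,round(s(r)*1000,1)) for r in (49,97.5,63.5,97.5-15.5,254.5,269)])
save("y_wrist",d,(180,0,380,300),2)
e=read_camera("scene");save("y_scene",e,(270,230,430,370),5)
for c in ("wrist","scene"):
  for q in ("plate_long","tube_mouth","tube"): print(c,q,[(round(r["p"],2),np.round(r["centre"],4)) for r in spot_point(q,c)][:2])
E
```

```text
24.3167 0.0014001555203272357 15.616880229480696 [(49, np.float64(111.4)), (97.5, np.float64(87.5)), (63.5, np.float64(104.3)), (82.0, np.float64(95.1)), (254.5, np.float64(10.0)), (269, np.float64(2.9))]
wrist plate_long [(0.62, array([ 0.6032,  0.1412, -0.0032]))]
wrist tube_mouth [(0.97, array([ 0.3729, -0.1423,  0.1846]))]
wrist tube [(0.94, array([ 0.4598, -0.1364,  0.2095]))]
scene plate_long [(0.79, array([ 0.4068, -0.1437,  0.1841]))]
scene tube_mouth [(0.62, array([ 0.3761, -0.1457,  0.1853]))]
scene tube [(0.61, array([ 0.4578, -0.1376,  0.2037]))]
```

>>> move_arm(gripper=[0.3, 0.3, 0.3, 0.3, 0.3], xyz=[[0, 0, 0], [0, 0, 0], [0, 0, 0], [0, 0, 0], [0, 0, 0]], twist=[0, 0, 0, 0, 0])

```text
t: 25.08
eef_pos: [0.4573, -0.1408, 0.2681]
tool_rot: [0.006, -0.019, 1.0, 0.01]
contact_force: [-0.7, -0.0, -4.0]
gripper_width: 0.41
```

>>> move_arm(gripper=[0.3, 0.3, 0.3, 0.3, 0.3], xyz=[[0, 0, 0], [0, 0, 0], [0, 0, 0], [0, 0, 0], [0, 0, 0]], twist=[0, 0, 0, 0, 0])

```text
t: 25.5
eef_pos: [0.4573, -0.1408, 0.2681]
tool_rot: [0.006, -0.018, 1.0, 0.01]
contact_force: [0.0, 0.3, -3.2]
gripper_width: 0.413
```

>>> move_arm(gripper=[0.3, 0.3, 0.3, 0.3, 0.3], xyz=[[0, 0, 0], [0, 0, 0], [0, 0, 0], [0, 0, 0], [0, 0, 0]], twist=[0, 0, 0, 0, 0])

```text
t: 25.92
eef_pos: [0.4573, -0.1408, 0.2681]
tool_rot: [0.006, -0.019, 1.0, 0.01]
contact_force: [0.3, -0.8, -2.9]
gripper_width: 0.412
```

```bash
python3 - <<'E'
from h import *
d=read_camera("wrist");save("z_wrist",d,(180,0,380,300),2)
e=read_camera("side");save("z_side",e,(120,100,250,210),6)
plan([.5,.23,.2],0);print(get_obs()["q"])
from sim import *
q=np.array(get_obs()["q"]);T=F(q)
q1,T1=walk(q,T,[.04,.36,0],15,tw=1.6);show("to tray",q1,T1)
E
```

```text
t 26.02 cur grasp/TCP [ 0.4579 -0.1397  0.2141] jaw yaw 92.1 z [ 0.011  0.021 -1.   ] shift cm [-5.55 36.75  2.22] norm 37.2 twist -1.534 w 0.409 F [-0.9  0.2 -4. ]
[ 0.99432192  0.33184203 -0.9557656   2.00503885  0.30579438  0.95264355
  1.49470527]
to tray q [ 0.04  0.39 -0.7   1.87  0.29  0.97 -0.78] p [0.5   0.223 0.268] z [ 0.011  0.021 -1.   ] jawyaw 0 jz 0.011
```

```bash
python3 - <<'E'
from h import *
s=read_camera("side")
P=[onplane(s,*p,2,.014) for p in ((157,152.5),(192.8,126.3),(230.3,162),(193.8,190))]
print(np.round(P,3),np.mean(P,0))
for i in range(4):
    v=P[(i+1)%4]-P[i];print(np.linalg.norm(v).round(3),np.degrees(np.arctan2(v[1],v[0])).round(1))
E
```

```text
[[0.447 0.426 0.014]
 [0.564 0.444 0.014]
 [0.58  0.294 0.014]
 [0.464 0.278 0.014]] [0.51367379 0.36046233 0.014     ]
0.118 8.5
0.151 -83.7
0.118 -172.3
0.149 96.4
```

>>> move_arm(gripper=[0.3, 0.3, 0.3, 0.3, 0.3], xyz=[[0, 0.5, 0], [-0.1, 1.4, 0], [-0.3, 2.8, 0], [-0.5, 4.7, 0], [-0.8, 7, 0]], twist=[0.03, 0.09, 0.18, 0.28, 0.38])

```text
t: 26.48
eef_pos: [0.4625, -0.0709, 0.2695]
tool_rot: [0.004, 0.174, 0.985, 0.011]
contact_force: [0.8, 0.6, -3.1]
gripper_width: 0.413
```

```bash
python3 - <<'E'
from h import *
plan([.495,.2,.17],7)
d=read_camera("wrist");save("aa_wrist",d,(180,0,380,300),2)
E
```

```text
t 26.48 cur grasp/TCP [ 0.4631 -0.0698  0.2155] jaw yaw 69.9 z [ 0.011  0.02  -1.   ] shift cm [ 6.28 26.33  5.13] norm 27.5 twist 1.098 w 0.413 F [ 0.8  0.6 -3.1]
```

>>> move_arm(gripper=[0.3, 0.3, 0.3, 0.3, 0.3], xyz=[[0.6, 2.5, 0], [1.2, 5, 0.2], [1.8, 7.5, 0.5], [2.4, 10, 0.9], [3, 12.5, 1.4]], twist=[0.11, 0.22, 0.33, 0.44, 0.55])

```text
t: 26.95
eef_pos: [0.4767, 0.0587, 0.2585]
tool_rot: [0.001, 0.434, 0.901, 0.012]
contact_force: [0.7, -0.7, -3.8]
gripper_width: 0.414
```

```bash
python3 - <<'E'
from h import *
plan([.495,.2,.17],7)
d=read_camera("wrist");save("ab_wrist",d,(180,0,380,300),2)
E
```

```text
t 26.95 cur grasp/TCP [0.4774 0.0598 0.2045] jaw yaw 38.5 z [ 0.012  0.021 -1.   ] shift cm [ 9.84 10.04  3.76] norm 14.5 twist 0.551 w 0.414 F [ 0.7 -0.7 -3.8]
```

>>> move_arm(gripper=[0.3, 0.3, 0.3, 0.3, 0.3], xyz=[[0.3, 0.3, 0.1], [0.9, 0.9, 0.4], [1.8, 1.8, 0.7], [2.9, 2.9, 1.1], [4.1, 4.2, 1.6]], twist=[0.04, 0.1, 0.18, 0.26, 0.35])

```text
t: 27.42
eef_pos: [0.4838, 0.1159, 0.2436]
tool_rot: [-0.001, 0.584, 0.812, 0.011]
contact_force: [0.2, -0.4, -3.0]
gripper_width: 0.412
```

>>> move_arm(gripper=[0.3, 0.3, 0.3, 0.3, 0.3], xyz=[[1.6, 0.75, 0.5], [3, 1.4, 0.9], [4.2, 2, 1.2], [5.3, 2.5, 1.5], [6.1, 2.9, 1.8]], twist=[0.05, 0.1, 0.15, 0.18, 0.2])

```text
t: 27.83
eef_pos: [0.4917, 0.1848, 0.227]
tool_rot: [-0.003, 0.66, 0.751, 0.012]
contact_force: [0.0, 0.4, -4.1]
gripper_width: 0.41
```

>>> move_arm(gripper=[0.3, 0.3, 0.3, 0.3], xyz=[[0.6, 0.15, 0.15], [1, 0.25, 0.3], [1.25, 0.3, 0.35], [1.35, 0.3, 0.4]], twist=[0, 0, 0, 0])

```text
t: 28.17
eef_pos: [0.4932, 0.1974, 0.2234]
tool_rot: [-0.003, 0.66, 0.751, 0.011]
contact_force: [0.2, -0.6, -3.0]
gripper_width: 0.416
```

```bash
python3 - <<'E'
from h import *
plan([.495,.228,.06],7)
d=read_camera("wrist");save("ac_wrist",d,(140,0,420,300),2)
u,s=wristfit(d,237,323.5,81); print(np.degrees(u[1]),[(r,round(s(r)*1000,1)) for r in (40,44,48)])
e=read_camera("side");save("ac_side",e,(120,90,280,220),5)
for c in ("wrist","side"):
  for q in ("tray","tube_mouth","tube"): print(c,q,[(round(r["p"],2),np.round(r["centre"],4)) for r in spot_point(q,c)][:2])
E
```

```text
t 28.17 cur grasp/TCP [0.4938 0.1985 0.1694] jaw yaw 7.4 z [ 0.011  0.021 -1.   ] shift cm [ 2.7   0.35 11.  ] norm 11.3 twist 0.006 w 0.416 F [ 0.2 -0.6 -3. ]
16.10411903682896 [(40, np.float64(116.4)), (44, np.float64(114.4)), (48, np.float64(112.4))]
wrist tray [(0.84, array([5.166e-01, 3.681e-01, 1.000e-04]))]
wrist tube_mouth [(0.78, array([0.4804, 0.2798, 0.1446]))]
wrist tube [(0.61, array([0.4943, 0.2033, 0.163 ]))]
side tray [(0.61, array([0.5165, 0.3691, 0.0006]))]
side tube_mouth [(0.76, array([0.4872, 0.2815, 0.1391]))]
side tube [(0.72, array([0.4893, 0.1995, 0.1601])), (0.57, array([0.5157, 0.3683, 0.0017]))]
```

```bash
python3 - <<'E'
from h import *
d=read_camera("wrist");save("ad_wrist",d,(140,0,420,300),2);print(get_obs()["t"])
u,s=wristfit(d,237,323.5,81); print([(r,round(s(r)*1000,1)) for r in (1,224,)])
E
```

```text
28.6167
[(1, np.float64(135.9)), (224, np.float64(25.0))]
```

>>> move_arm(gripper=[0.3, 0.3, 0.3, 0.3, 0.3], xyz=[[0, 0, 0], [0, 0, 0], [0, 0, 0], [0, 0, 0], [0, 0, 0]], twist=[-0.03, -0.08, -0.15, -0.23, -0.31])

```text
t: 29.03
eef_pos: [0.4931, 0.1973, 0.2235]
tool_rot: [-0.001, 0.535, 0.845, 0.012]
contact_force: [0.6, -0.4, -2.9]
gripper_width: 0.411
```

```bash
python3 - <<'E'
from h import *
d=read_camera("wrist");save("ae_wrist",d,(140,0,420,300),2)
plan([.494,.05,.17],92)
E
```

```text
t 29.08 cur grasp/TCP [0.4937 0.1983 0.1694] jaw yaw 25.6 z [ 0.011  0.021 -1.   ] shift cm [-13.39  -6.37  -0.36] norm 14.8 twist -1.16 w 0.412 F [ 0.5 -0.6 -3.1]
```

>>> move_arm(gripper=[0.3, 0.3, 0.3, 0.3, 0.3], xyz=[[0, 0, 0], [0, 0, 0], [0, 0, 0], [0, 0, 0], [0, 0, 0]], twist=[-0.06, -0.13, -0.21, -0.29, -0.37])

```text
t: 29.5
eef_pos: [0.4931, 0.1973, 0.2235]
tool_rot: [0.001, 0.371, 0.928, 0.012]
contact_force: [0.6, 0.4, -3.4]
gripper_width: 0.415
```

>>> move_arm(gripper=[0.3, 0.3, 0.3, 0.3, 0.3], xyz=[[0, 0, 0], [0, 0, 0], [0, 0, 0], [0, 0, 0], [0, 0, 0]], twist=[-0.08, -0.16, -0.24, -0.32, -0.4])

```text
t: 29.92
eef_pos: [0.4932, 0.1973, 0.2235]
tool_rot: [0.004, 0.18, 0.984, 0.011]
contact_force: [1.5, -0.1, -2.5]
gripper_width: 0.413
```

>>> move_arm(gripper=[0.3, 0.3, 0.3, 0.3, 0.3], xyz=[[0, 0, 0], [0, 0, 0], [0, 0, 0], [0, 0, 0], [0, 0, 0]], twist=[-0.08, -0.16, -0.24, -0.32, -0.38])

```text
t: 30.33
eef_pos: [0.4932, 0.1972, 0.2235]
tool_rot: [0.006, -0.009, 1.0, 0.01]
contact_force: [-0.1, 0.6, -3.1]
gripper_width: 0.413
```

```bash
python3 - <<'E'
from h import *
d=read_camera("wrist");save("af_wrist",d,(140,0,420,300),2)
plan([.494,.05,.17],92);print(get_obs()["q"])
E
```

```text
t 30.38 cur grasp/TCP [0.4939 0.1982 0.1694] jaw yaw 91.2 z [ 0.011  0.021 -1.   ] shift cm [  0.3  -14.81  -0.37] norm 14.8 twist -0.014 w 0.412 F [ 1.1  0.6 -3.2]
[ 0.30519466  0.53397332 -1.02537207  1.93687053  0.54759227  0.95941599
  0.61394111]
```

>>> move_arm(gripper=[0.3, 0.3, 0.3, 0.3, 0.3], xyz=[[0, -0.4, 0], [0, -1.1, 0], [0, -2.1, 0], [0, -3.3, 0], [0, -4.5, 0]], twist=[0, 0, 0, 0, 0])

```text
t: 30.8
eef_pos: [0.4938, 0.1509, 0.2224]
tool_rot: [0.006, -0.008, 1.0, 0.01]
contact_force: [-0.4, 0.3, -2.7]
gripper_width: 0.412
```

>>> move_arm(gripper=[0.3, 0.3, 0.3, 0.3, 0.3], xyz=[[0, -1.3, 0], [0, -2.6, 0], [0, -3.9, 0], [0, -5.2, 0], [0, -6.4, 0]], twist=[0, 0, 0, 0, 0])

```text
t: 31.22
eef_pos: [0.4948, 0.0863, 0.2211]
tool_rot: [0.006, -0.007, 1.0, 0.01]
contact_force: [-0.4, -0.3, -3.0]
gripper_width: 0.411
```

>>> move_arm(gripper=[0.3, 0.3, 0.3, 0.3, 0.3], xyz=[[0, -1.1, 0], [0, -2, 0], [0, -2.7, 0], [0, -3.1, 0], [0, -3.2, 0]], twist=[0, 0, 0, 0, 0])

```text
t: 31.63
eef_pos: [0.4955, 0.0556, 0.2205]
tool_rot: [0.006, -0.008, 1.0, 0.01]
contact_force: [-0.4, 0.0, -2.9]
gripper_width: 0.411
```

```bash
python3 - <<'E'
from h import *
d=read_camera("wrist");save("ag_wrist",d,(140,0,420,300),2)
plan([.494,.05,.17],15);print(get_obs()["q"])
E
```

```text
t 31.68 cur grasp/TCP [0.4961 0.0572 0.1666] jaw yaw 90.9 z [ 0.011  0.021 -1.   ] shift cm [ 0.22 -0.71 -0.36] norm 0.8 twist 1.325 w 0.411 F [-0.1 -0.6 -3. ]
[ 0.61354988  0.49191892 -1.05002688  2.00773528  0.51953963  0.92266046
  0.88227653]
```

```bash
python3 - <<'E'
from h import *
d=read_camera("wrist")
for u,v in ((160,116.5),(370,118.5),(200,209),(340,209.5)): print(onplane(d,u,v,2,0))
s=read_camera("scene")
u,f=wristfit(d,237,323.5,81);print([(r,round(f(r)*1000,1)) for r in (220,221,219)])
E
```

```text
[ 0.41885151 -0.04909492  0.        ]
[0.41728805 0.14322918 0.        ]
[ 0.5056891  -0.01782889  0.        ]
[0.5046735  0.12176346 0.        ]
[(220, np.float64(27.0)), (221, np.float64(26.5)), (219, np.float64(27.5))]
```

>>> move_arm(gripper=[0.3, 0.3, 0.3, 0.3, 0.3], xyz=[[0, 0, 0.4], [0, 0, 1.1], [0, 0, 2], [0, 0, 3], [0, 0, 4.2]], twist=[0, 0, 0, 0, 0])

```text
t: 32.2
eef_pos: [0.4959, 0.0575, 0.1774]
tool_rot: [0.006, -0.009, 1.0, 0.01]
contact_force: [-1.0, 0.1, -2.8]
gripper_width: 0.409
```

>>> move_arm(gripper=[0.3, 0.3, 0.3, 0.3, 0.3], xyz=[[0, 0, 1.3], [0, 0, 2.6], [0, 0, 3.9], [0, 0, 5.1], [0, 0, 6]], twist=[0, 0, 0, 0, 0])

```text
t: 32.62
eef_pos: [0.4961, 0.0586, 0.1167]
tool_rot: [0.005, -0.009, 1.0, 0.01]
contact_force: [0.2, 0.1, -3.4]
gripper_width: 0.411
```

```bash
python3 - <<'E'
from h import *
plan([.496,.057,.024],90.9);print(get_obs()["q"])
d=read_camera("wrist");save("ah_wrist",d,(140,0,420,300),2)
E
```

```text
t 32.62 cur grasp/TCP [0.4966 0.0597 0.0627] jaw yaw 91.0 z [ 0.01   0.021 -1.   ] shift cm [ 0.11 -0.35  3.87] norm 3.9 twist 0.002 w 0.411 F [ 0.2  0.1 -3.4]
[ 0.47325581  0.63600567 -0.89379166  2.07394197  0.71373524  0.75365571
  0.72003423]
```

>>> move_arm(gripper=[0.3, 0.3, 0.3, 0.3, 0.3], xyz=[[0, 0, 0.7], [0, 0, 1.3], [0, 0, 1.8], [0, 0, 2.2], [0, 0, 2.6]], twist=[0, 0, 0, 0, 0], squeeze=20)

```text
t: 33.08
eef_pos: [0.4992, 0.0596, 0.0937]
tool_rot: [0.008, -0.008, 1.0, 0.011]
contact_force: [4.3, -0.3, 7.1]
gripper_width: 0.41
```

```bash
python3 - <<'E'
from h import *
plan([.496,.057,.024],90.9)
d=read_camera("wrist");save("ai_wrist",d,(140,0,420,300),2)
e=read_camera("scene");save("ai_scene",e,(200,170,360,310),5)
E
```

```text
t 33.08 cur grasp/TCP [0.5    0.0608 0.0397] jaw yaw 91.0 z [ 0.016  0.021 -1.   ] shift cm [ 0.43 -0.4   1.55] norm 1.7 twist 0.001 w 0.410 F [ 4.3 -0.3  7.1]
```

>>> move_arm(gripper=[0.3, 0.3, 0.3, 0.3, 0.3], xyz=[[0, 0, 0.4], [0, 0, 0.8], [0, 0, 1.1], [0, 0, 1.4], [0, 0, 1.6]], twist=[0, 0, 0, 0, 0])

```text
t: 33.6
eef_pos: [0.499, 0.0601, 0.0778]
tool_rot: [0.008, -0.008, 1.0, 0.011]
contact_force: [-4.2, -1.8, 26.3]
gripper_width: 0.411
```

```bash
python3 - <<'E'
from h import *
plan([.496,.057,.024],90.9)
d=read_camera("wrist");save("aj_wrist",d,(140,0,420,300),2)
e=read_camera("side");save("aj_side",e,(190,170,330,290),5)
E
```

```text
t 33.60 cur grasp/TCP [0.4998 0.0612 0.0238] jaw yaw 91.0 z [ 0.015  0.022 -1.   ] shift cm [ 0.39 -0.42 -0.03] norm 0.6 twist 0.001 w 0.411 F [-4.2 -1.8 26.3]
```

>>> move_arm(gripper=[0.3, 0.3, 0.3, 0.3, 0.3], xyz=[[0, 0, 0], [0, 0, -0.3], [0, 0, -0.9], [0, 0, -1.5], [0, 0, -2]], twist=[0, 0, 0, 0, 0.04], squeeze=60)

```text
t: 34.12
eef_pos: [0.4963, 0.0588, 0.097]
tool_rot: [0.005, 0.011, 1.0, 0.01]
contact_force: [0.2, -0.4, -3.8]
gripper_width: 0.411
```

>>> move_arm(gripper=[0.3, 0.3, 0.3, 0.3, 0.3], xyz=[[0, 0, -0.2], [0, 0, -0.3], [0, 0, -0.3], [0, 0, -0.3], [0, 0, -0.3]], twist=[0.08, 0.16, 0.25, 0.34, 0.43])

```text
t: 34.53
eef_pos: [0.4963, 0.0588, 0.0998]
tool_rot: [0.003, 0.227, 0.974, 0.011]
contact_force: [0.1, 0.5, -3.0]
gripper_width: 0.41
```

```bash
python3 - <<'E'
from h import *
plan([.496,.057,.024],15);print(get_obs()["q"])
d=read_camera("wrist");save("ak_wrist",d,(140,0,420,300),2)
E
```

```text
t 34.53 cur grasp/TCP [0.4969 0.0599 0.0459] jaw yaw 63.8 z [ 0.011  0.021 -1.   ] shift cm [-0.05 -0.35  2.18] norm 2.2 twist 0.851 w 0.410 F [ 0.1  0.5 -3. ]
[ 0.37399489  0.61735401 -0.76052537  2.08539253  0.66055221  0.67523534
  0.28898643]
```

>>> move_arm(gripper=[0.3, 0.3, 0.3, 0.3, 0.3], xyz=[[0, 0, 0], [0, 0, 0], [0, 0, 0], [0, 0, 0], [0, 0, 0]], twist=[0.1, 0.2, 0.3, 0.4, 0.5])

```text
t: 35.0
eef_pos: [0.4963, 0.0589, 0.0997]
tool_rot: [-0.0, 0.46, 0.888, 0.012]
contact_force: [0.5, 0.0, -2.6]
gripper_width: 0.411
```

>>> move_arm(gripper=[0.3, 0.3, 0.3, 0.3, 0.3], xyz=[[0, 0, 0], [0, 0, 0.3], [0, 0, 0.8], [0, 0, 1.3], [0, 0, 1.7]], twist=[0.1, 0.19, 0.26, 0.32, 0.35])

```text
t: 35.42
eef_pos: [0.4965, 0.0593, 0.0825]
tool_rot: [-0.002, 0.607, 0.795, 0.011]
contact_force: [-0.0, 0.6, -4.0]
gripper_width: 0.414
```

>>> move_arm(gripper=[0.3, 0.3, 0.3], xyz=[[0, 0, 0.2], [0, 0, 0.4], [0, 0, 0.5]], twist=[0, 0, 0], squeeze=20)

```text
t: 35.67
eef_pos: [0.4968, 0.0598, 0.0778]
tool_rot: [-0.002, 0.606, 0.796, 0.012]
contact_force: [-2.0, 2.0, 2.6]
gripper_width: 0.411
```

```bash
python3 - <<'E'
from h import *
plan([.496,.057,.024],15);print(get_obs()["q"])
d=read_camera("wrist");save("al_wrist",d,(140,0,420,300),2)
for c in ("wrist","scene","side"):
  read_camera(c)
  for q in ("plate_long","tube_mouth","tube"): print(c,q,[(round(r["p"],2),np.round(r["centre"],4)) for r in spot_point(q,c)][:2])
E
```

```text
t 35.67 cur grasp/TCP [0.4974 0.0609 0.0238] jaw yaw 15.5 z [ 0.011  0.021 -1.   ] shift cm [-0.34 -0.24 -0.03] norm 0.4 twist 0.008 w 0.411 F [-2.   2.   2.6]
[ 0.1922499   0.59411509 -0.52885514  2.10100401  0.52455548  0.55899053
 -0.44040401]
wrist plate_long []
wrist tube_mouth [(0.89, array([0.4727, 0.1446, 0.0214]))]
wrist tube [(0.89, array([0.5002, 0.0639, 0.016 ]))]
scene plate_long [(0.68, array([0.4752, 0.1374, 0.0068]))]
scene tube_mouth [(0.85, array([0.4744, 0.1403, 0.0224]))]
scene tube [(0.64, array([0.4964, 0.061 , 0.0143]))]
side plate_long [(0.44, array([0.4758, 0.1417, 0.0067]))]
side tube_mouth [(0.77, array([0.4754, 0.147 , 0.0146]))]
side tube [(0.65, array([0.4938, 0.0642, 0.0169]))]
```

>>> move_arm(gripper=[0.6, 1, 1, 1, 1], xyz=[[0, 0, 0], [0, 0, 0], [0, 0, -0.2], [0, 0, -1], [0, 0, -3]], twist=[0, 0, 0, 0, 0])

```text
t: 36.73
eef_pos: [0.4955, 0.0585, 0.1066]
tool_rot: [-0.003, 0.606, 0.795, 0.01]
contact_force: [-0.5, -0.4, 0.3]
gripper_width: 0.999
```

>>> move_arm(gripper=[1, 1, 1], xyz=[[0, 0, -3], [2, 0, -5], [5.5, 0, -5]], twist=[0, 0, 0])

```text
t: 36.98
eef_pos: [0.4847, 0.1082, 0.1623]
tool_rot: [0.001, 0.609, 0.793, 0.013]
contact_force: [-0.4, 0.7, -0.5]
gripper_width: 0.996
```

```bash
python3 - <<'E'
from h import *
plan([.467,.18,.03],15.5);print(get_obs()["q"])
d=read_camera("wrist");save("am_wrist",d)
for c in ("wrist","scene","side"):
  e=read_camera(c)
  for q in ("plate_long","tube_mouth","tube"): print(c,q,[(round(r["p"],2),np.round(r["centre"],4)) for r in spot_point(q,c)][:2])
M=rot();g=np.array(get_obs()["eef_pos"]);print("x dir",M[:,0])
E
```

```text
t 36.98 cur grasp/TCP [0.4857 0.1093 0.1084] jaw yaw 14.9 z [ 0.018  0.02  -1.   ] shift cm [ 7.2  -0.16  7.94] norm 10.7 twist -0.01 w 0.996 F [-0.4  0.7 -0.5]
[ 0.19098594  0.45137619 -0.64352865  2.0747949   0.39449847  0.7111162
 -0.44164377]
wrist plate_long [(0.91, array([0.4727, 0.1423, 0.0075])), (0.53, array([6.147e-01, 2.568e-01, 3.000e-04]))]
wrist tube_mouth [(0.76, array([0.4733, 0.1439, 0.0183]))]
wrist tube [(0.71, array([0.5009, 0.0644, 0.0169]))]
scene plate_long [(0.71, array([0.4779, 0.1389, 0.007 ]))]
scene tube_mouth [(0.69, array([0.476 , 0.141 , 0.0208]))]
scene tube [(0.62, array([0.4985, 0.0609, 0.0154]))]
side plate_long []
side tube_mouth [(0.75, array([0.4784, 0.1482, 0.0132]))]
side tube [(0.92, array([0.4958, 0.0632, 0.0125]))]
x dir [-0.26406684  0.96435404  0.01702885]
```

```bash
python3 - <<'E'
from h import *
d=read_camera("wrist")
A=[onplane(d,*p,2,.012) for p in ((253,101.5),(286,100.5),(257,174),(289,176))]
print(np.round(A,4)); tip=(A[0]+A[1])/2; rim=(A[2]+A[3])/2; v=tip-rim
print("tip",tip,"len",np.linalg.norm(v),"dir",np.degrees(np.arctan2(v[1],v[0])),"w",np.linalg.norm(A[0]-A[1]))
u=v/np.linalg.norm(v); G=tip-.019*u; G[2]=.0215; print(G)
plan(G,np.degrees(np.arctan2(v[1],v[0]))-90)
from sim import *
q=np.array(get_obs()["q"]);T=F(q);p=np.array(get_obs()["eef_pos"])
q1,T1=walk(q,T,np.r_[G[:2]+.054*np.array([-.018,-.02]),.0755]-p,6);show("pinch",q1,T1)
E
```

```text
[[0.4421 0.1924 0.012 ]
 [0.4636 0.1989 0.012 ]
 [0.4569 0.1454 0.012 ]
 [0.4796 0.15   0.012 ]]
tip [0.45287826 0.19565325 0.012     ] len 0.050364426486196504 dir 107.73165674267219 w 0.022455926592361137
[0.45866489 0.17755587 0.0215    ]
t 37.68 cur grasp/TCP [0.4822 0.1116 0.1044] jaw yaw 15.3 z [ 0.011  0.021 -1.   ] shift cm [ 6.84 -0.67  8.4 ] norm 10.9 twist -0.042 w 1.002 F [-0.1  0.2 -0.4]
pinch q [-0.05  0.59 -0.53  2.12  0.55  0.54 -0.72] p [0.455 0.18  0.075] z [ 0.011  0.021 -1.   ] jawyaw 15 jz 0.016
```

>>> move_arm(gripper=[1, 1, 1, 1, 1], xyz=[[2.5, -0.2, 1], [5, -0.5, 2.5], [6.8, -0.7, 4], [6.8, -0.7, 6.5], [6.8, -0.7, 8.4]], twist=[-0.02, -0.04, -0.04, -0.04, -0.04])

```text
t: 38.1
eef_pos: [0.4573, 0.1777, 0.0746]
tool_rot: [-0.002, 0.589, 0.808, 0.012]
contact_force: [-0.1, 0.0, 0.2]
gripper_width: 0.998
```

```bash
python3 - <<'E'
from h import *
plan([.4587,.1776,.021],17.7)
d=read_camera("wrist");save("an_wrist",d)
e=read_camera("scene");save("an_scene",e,(180,170,320,290),5)
g=np.array([.4587,.1776,.008]);print(proj(d,g))
E
```

```text
t 38.10 cur grasp/TCP [0.4579 0.1788 0.0206] jaw yaw 17.8 z [ 0.011  0.022 -1.   ] shift cm [-0.14  0.04 -0.04] norm 0.1 twist 0.001 w 0.998 F [-0.1  0.   0.2]
[[281.39138087 275.22508958]]
```

>>> move_arm(gripper=[0.1, 0.1, 0.1, 0.1, 0.1], xyz=[[0, 0.2, 0], [0, 0.3, 0], [0, 0.3, 0], [0, 0.3, 0], [0, 0.3, 0]], twist=[0, 0, 0, 0, 0], squeeze=60)

```text
t: 38.62
eef_pos: [0.4612, 0.177, 0.0764]
tool_rot: [-0.001, 0.591, 0.807, 0.012]
contact_force: [-0.0, -0.8, -0.8]
gripper_width: 0.302
```

>>> move_arm(gripper=[0.1, 0.1, 0.1], xyz=[[0, 0, 0], [0, 0, 0], [0, 0, 0]], twist=[0, 0, 0])

```text
t: 38.87
eef_pos: [0.4612, 0.1772, 0.0761]
tool_rot: [-0.001, 0.59, 0.807, 0.012]
contact_force: [-0.4, -1.5, 5.0]
gripper_width: 0.259
```

```bash
python3 - <<'E'
from h import *
plan([.4587,.1776,.021],17.7)
d=read_camera("wrist");save("ao_wrist",d,(180,180,380,360),3)
E
```

```text
t 38.87 cur grasp/TCP [0.4619 0.1783 0.0222] jaw yaw 17.6 z [ 0.012  0.021 -1.   ] shift cm [ 0.03 -0.33  0.11] norm 0.3 twist -0.001 w 0.259 F [-0.4 -1.5  5. ]
```

>>> move_arm(gripper=[0.1, 0.1, 0.1, 0.1, 0.1], xyz=[[0.6, 0, -0.1], [1.6, 0, -0.1], [2.8, 0, -0.2], [4.2, 0, -0.2], [5.6, 0, -0.2]], twist=[0, 0, 0, 0, 0])

```text
t: 39.33
eef_pos: [0.4423, 0.2323, 0.0783]
tool_rot: [-0.002, 0.59, 0.807, 0.012]
contact_force: [0.3, -0.1, -1.7]
gripper_width: 0.256
```

```bash
python3 - <<'E'
from h import *
plan([.44,.245,.021],17.7)
e=read_camera("scene");save("ap_scene",e,(180,170,320,290),5)
E
```

```text
t 39.33 cur grasp/TCP [0.4429 0.2335 0.0243] jaw yaw 17.7 z [ 0.01   0.021 -1.   ] shift cm [1.18 0.07 0.35] norm 1.2 twist -0.0 w 0.256 F [ 0.3 -0.1 -1.7]
```

>>> move_arm(gripper=[0.1, 0.1, 0.1, 0.1, 0.1], xyz=[[0.7, 0, -0.1], [1.3, 0, -0.2], [1.6, 0, -0.8], [1.6, 0, -2.2], [1.6, 0, -4]], twist=[0, 0, 0, 0, 0])

```text
t: 39.8
eef_pos: [0.4375, 0.2447, 0.1186]
tool_rot: [-0.002, 0.59, 0.807, 0.011]
contact_force: [0.8, -1.0, -1.4]
gripper_width: 0.259
```

```bash
python3 - <<'E'
from h import *
plan([.515,.41,.09],7.5);print(get_obs()["q"])
e=read_camera("scene");save("aq_scene",e,(160,150,320,290),5)
d=read_camera("wrist");save("aq_wrist",d)
from sim import *
q=np.array(get_obs()["q"]);T=F(q)
q1,T1=walk(q,T,[.08,.16,.02],6,tw=.17);show("tray",q1,T1)
q1,T1=walk(q1,T1,[0,0,-.05],4,tw=.0);show("dn",q1,T1)
E
```

```text
t 39.80 cur grasp/TCP [0.438  0.2457 0.0646] jaw yaw 17.7 z [ 0.009  0.02  -1.   ] shift cm [13.35 12.36 -2.15] norm 18.3 twist 0.177 w 0.259 F [ 0.8 -1.  -1.4]
[-0.13857392  0.53176454 -0.60460534  2.08530107  0.48376967  0.64295191
 -0.75982937]
tray q [-0.37  0.69 -0.55  1.7   0.45  0.85 -0.97] p [0.515 0.409 0.141] z [ 0.015  0.023 -1.   ] jawyaw 8 jz 0.018
dn q [-0.39  0.75 -0.51  1.72  0.49  0.78 -1.  ] p [0.515 0.409 0.091] z [ 0.015  0.023 -1.   ] jawyaw 8 jz 0.018
```

```bash
python3 - <<'E'
from h import *
plan([.511,.405,.09],7.5)
plan([.438,.2457,.09],17.7)
E
```

```text
t 39.90 cur grasp/TCP [0.4403 0.2468 0.0671] jaw yaw 17.6 z [ 0.015  0.023 -1.   ] shift cm [12.98 11.57 -1.83] norm 17.5 twist 0.176 w 0.256 F [ 0.9  0.1 -1.4]
t 39.90 cur grasp/TCP [0.4403 0.2468 0.0671] jaw yaw 17.6 z [ 0.015  0.023 -1.   ] shift cm [ 0.  -0.2 -2.3] norm 2.3 twist -0.002 w 0.256 F [ 0.9  0.1 -1.4]
```

>>> move_arm(gripper=[0.1, 0.1, 0.1, 0.1, 0.1], xyz=[[0.3, 0.3, -1.2], [1.2, 1.0, -2.4], [3.0, 2.7, -2.6], [5.0, 4.5, -2.4], [7.0, 6.2, -2.2]], twist=[0, 0.02, 0.05, 0.08, 0.11])

```text
t: 40.32
eef_pos: [0.4769, 0.33, 0.1429]
tool_rot: [-0.002, 0.635, 0.772, 0.012]
contact_force: [-0.7, 0.9, -2.6]
gripper_width: 0.254
```

```bash
python3 - <<'E'
from h import *
plan([.511,.405,.08],7.5)
E
```

```text
t 40.32 cur grasp/TCP [0.4776 0.3311 0.0889] jaw yaw 11.1 z [ 0.012  0.02  -1.   ] shift cm [6.58 4.69 1.08] norm 8.2 twist 0.063 w 0.254 F [-0.7  0.9 -2.6]
```

>>> move_arm(gripper=[0.1, 0.1, 0.1, 0.1, 0.1], xyz=[[1.8, 1.3, 0.1], [3.6, 2.6, 0.2], [5.2, 3.7, 0.5], [6.2, 4.4, 0.9], [6.6, 4.7, 1.1]], twist=[0.02, 0.04, 0.05, 0.06, 0.063])

```text
t: 40.73
eef_pos: [0.5092, 0.4057, 0.1329]
tool_rot: [-0.003, 0.658, 0.753, 0.012]
contact_force: [0.3, -0.7, -1.3]
gripper_width: 0.257
```

```bash
python3 - <<'E'
from h import *
plan([.511,.405,.03],7.5)
import cv2
from station import read_camera
a=[]
for n in("scene","wrist"):
    d=read_camera(n); a.append(d["pixels"][:,:,::-1])
import numpy as np
cv2.imwrite("pics/ar.png",cv2.resize(np.hstack(a),(800,300),interpolation=cv2.INTER_AREA))
cv2.imwrite("pics/ar_w.png",a[1])
E
```

```text
t 40.73 cur grasp/TCP [0.5098 0.4068 0.079 ] jaw yaw 7.7 z [ 0.011  0.021 -1.   ] shift cm [-0.3   0.03  4.89] norm 4.9 twist 0.004 w 0.257 F [ 0.3 -0.7 -1.3]
```

View pics/ar.png

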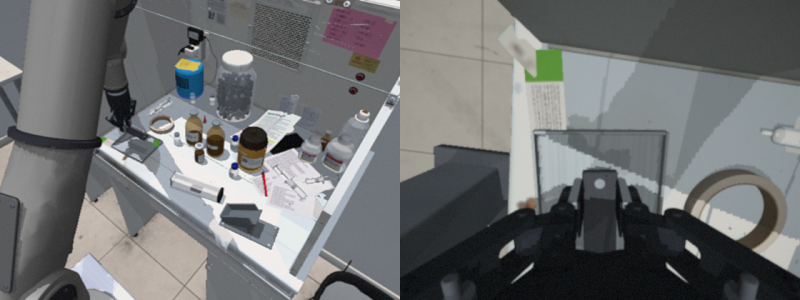

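View pics/ar_w.png

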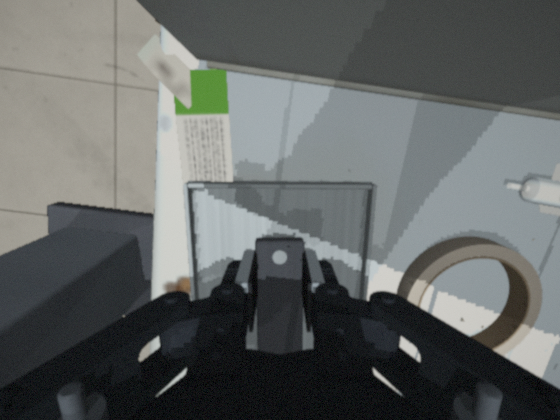

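The wrist picture shows the held plate (tip near (280,240)) centred between the tray's walls (u 190–372) and parallel with them; far rim at v≈184. Now the y position.

```bash
python3 - <<'E'
from h import *
from station import read_camera
import cv2
d=read_camera("wrist")
for u,v in((190,184),(372,184),(280,184),(366,290)): print(onplane(d,u,v,2,.014))
print("tip",onplane(d,280,240,2,.069))
s=read_camera("scene")["pixels"][150:250,120:270,::-1]
cv2.imwrite("pics/as.png",cv2.resize(s,None,fx=5,fy=5,interpolation=cv2.INTER_CUBIC))
E
```

```text
[0.44823754 0.43360009 0.014     ]
[0.56302507 0.44901765 0.014     ]
[0.50478521 0.44119523 0.014     ]
[0.57466798 0.3751131  0.014     ]
tip [0.50646471 0.42299328 0.069     ]
```

View pics/as.png

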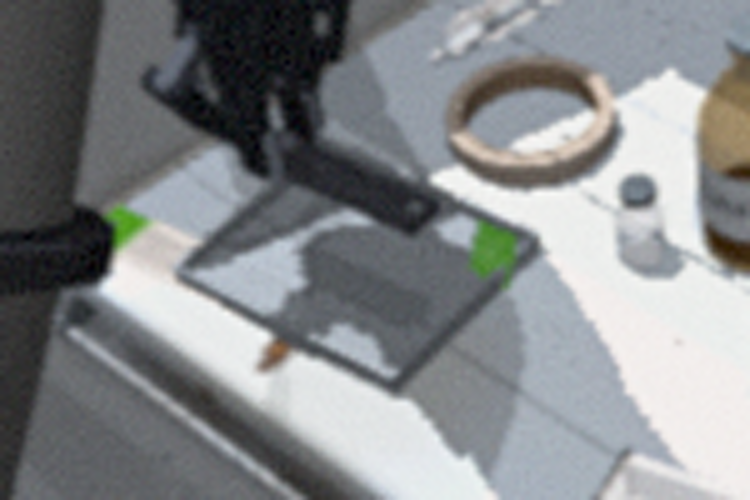

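>>> move_arm(gripper=[0.1, 0.1, 0.1, 0.1, 0.1], xyz=[[-0.1, 0, 1.0], [-0.2, 0, 2.3], [-0.3, 0, 3.5], [-0.3, 0, 4.3], [-0.3, 0, 4.7]], twist=[0, 0, 0, 0, 0])

```text
t: 41.35
eef_pos: [0.5094, 0.4008, 0.0845]
tool_rot: [-0.003, 0.658, 0.753, 0.01]
contact_force: [0.0, -0.2, -2.3]
gripper_width: 0.256
```

```bash
python3 - <<'E'
from h import *
plan([.511,.405,.023],7.5)
from station import read_camera
import cv2
s=read_camera("scene")["pixels"][150:250,120:270,::-1]
cv2.imwrite("pics/at.png",cv2.resize(s,None,fx=5,fy=5,interpolation=cv2.INTER_CUBIC))
cv2.imwrite("pics/at_w.png",read_camera("wrist")["pixels"][:,:,::-1])
cv2.imwrite("pics/at_s.png",read_camera("side")["pixels"][:,:,::-1])
E
```

```text
t 41.35 cur grasp/TCP [0.5099 0.4018 0.0305] jaw yaw 7.7 z [ 0.009  0.018 -1.   ] shift cm [0.29 0.14 0.76] norm 0.8 twist 0.004 w 0.256 F [ 0.  -0.2 -2.3]
```

View pics/at.png

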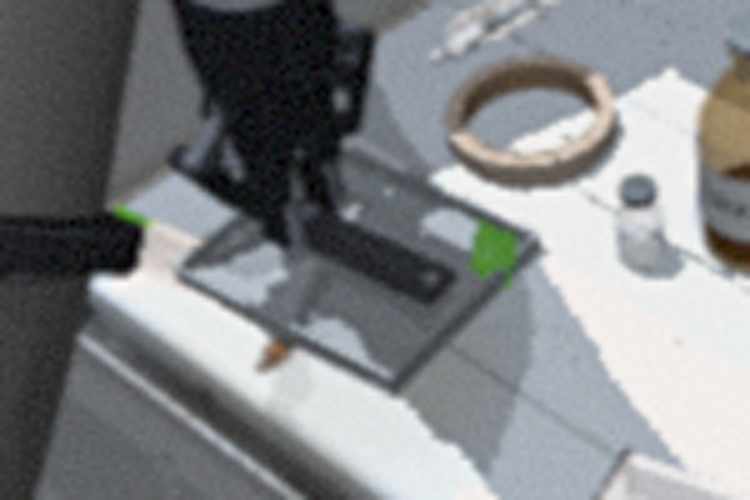

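View pics/at_s.png

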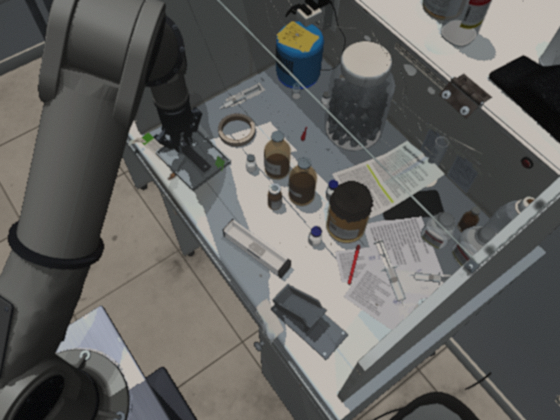

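The plate is inside the tray's walls (end at (430,285) in the crop, wall at (475,310)). Lowering the last millimetres.

>>> move_arm(gripper=[0.1, 0.1, 0.1, 0.1], xyz=[[0.1, 0.1, 0.25], [0.2, 0.1, 0.45], [0.2, 0.1, 0.6], [0.2, 0.1, 0.7]], twist=[0, 0, 0, 0])

```text
t: 41.83
eef_pos: [0.511, 0.4045, 0.08]
tool_rot: [-0.003, 0.658, 0.753, 0.012]
contact_force: [-1.0, -0.7, -1.2]
gripper_width: 0.252
```

```bash
python3 - <<'E'
from h import *
plan([.511,.405,.022],7.5)
E
```

```text
t 41.83 cur grasp/TCP [0.5116 0.4057 0.026 ] jaw yaw 7.7 z [ 0.012  0.021 -1.   ] shift cm [-0.07 -0.08  0.4 ] norm 0.4 twist 0.004 w 0.252 F [-1.  -0.7 -1.2]
```

>>> move_arm(gripper=[0.1, 0.1, 0.1], xyz=[[0, 0, 0.1], [0, 0, 0.2], [0, 0, 0.2]], twist=[0, 0, 0])

```text
t: 42.08
eef_pos: [0.5109, 0.4043, 0.0777]
tool_rot: [-0.003, 0.658, 0.753, 0.011]
contact_force: [0.4, 1.2, -0.9]
gripper_width: 0.255
```

>>> move_arm(gripper=[0.1, 0.1], xyz=[[0, 0, 0.1], [0, 0, 0.1]], twist=[0, 0])

```text
t: 42.25
eef_pos: [0.511, 0.4043, 0.0768]
tool_rot: [-0.003, 0.658, 0.753, 0.011]
contact_force: [-0.1, 0.3, -1.2]
gripper_width: 0.254
```

>>> move_arm(gripper=[0.1, 0.1], xyz=[[0, 0, 0.1], [0, 0, 0.1]], twist=[0, 0])

```text
t: 42.42
eef_pos: [0.5111, 0.4045, 0.0763]
tool_rot: [-0.002, 0.658, 0.753, 0.012]
contact_force: [-0.3, -0.6, 1.2]
gripper_width: 0.258
```

Light contact (about 2 N). Opening partly.

>>> move_arm(gripper=[0.3, 0.35, 0.45, 0.45, 0.45], xyz=[[0, 0, 0], [0, 0, 0], [0, 0, 0], [0, 0, 0], [0, 0, 0]], twist=[0, 0, 0, 0, 0])

```text
t: 42.83
eef_pos: [0.511, 0.4044, 0.0759]
tool_rot: [-0.003, 0.658, 0.753, 0.012]
contact_force: [0.1, -0.2, -0.2]
gripper_width: 0.45
```

>>> move_arm(gripper=[0.45, 0.45, 0.45, 0.45, 0.45], xyz=[[0, 0, -0.5], [0, 0, -1.5], [0, 0, -3.5], [0, 0, -6], [0, 0, -9]], twist=[0, 0, 0, 0, 0])

```text
t: 43.25
eef_pos: [0.5094, 0.4021, 0.1666]
tool_rot: [-0.003, 0.658, 0.753, 0.011]
contact_force: [0.4, 0.3, 0.6]
gripper_width: 0.447
```

>>> move_arm(gripper=[0.45, 0.45, 0.45, 0.45, 0.45], xyz=[[0, 0, -3], [0, 0, -6], [0, 0, -8], [0, 0, -9], [0, 0, -9]], twist=[0, 0, 0, 0, 0])

```text
t: 43.67
eef_pos: [0.5096, 0.4016, 0.2593]
tool_rot: [-0.002, 0.658, 0.753, 0.014]
contact_force: [-0.0, -0.1, 0.7]
gripper_width: 0.451
```

```bash
python3 - <<'E'
from h import *
from station import read_camera,spot_point
import cv2
for n in("scene","side","wrist"):
    d=read_camera(n); cv2.imwrite(f"pics/au_{n}.png",d["pixels"][:,:,::-1])
    s=d["pixels"][120:320,100:400,::-1]
    if n!="wrist": cv2.imwrite(f"pics/au_{n}c.png",cv2.resize(s,(800,533),interpolation=cv2.INTER_CUBIC))
for q in("plate_long","plate_short","tube","tray","vial_a"):
    for n in("scene","side","wrist"):
        print(q,n,[(np.round(r["centre"],3).tolist(),round(r["p"],2)) for r in spot_point(q,n)][:4])
E
```

```text
plate_long scene [([0.517, 0.366, 0.008], 0.68)]
plate_long side [([0.516, 0.365, 0.006], 0.78), ([0.514, 0.368, -0.002], 0.56)]
plate_long wrist [([0.517, 0.365, 0.009], 0.81)]
plate_short scene [([0.472, 0.14, 0.019], 0.43)]
plate_short side []
plate_short wrist []
tube scene [([0.497, 0.064, 0.016], 0.68)]
tube side [([0.492, 0.064, 0.016], 0.79)]
tube wrist []
tray scene [([0.513, 0.368, -0.003], 0.77)]
tray side [([0.517, 0.37, 0.002], 0.82)]
tray wrist [([0.516, 0.37, 0.0], 0.77)]
vial_a scene [([0.617, 0.004, 0.004], 0.85), ([0.603, 0.143, 0.001], 0.55), ([0.619, 0.26, -0.001], 0.45)]
vial_a side [([0.603, 0.136, -0.001], 0.83), ([0.621, 0.003, -0.004], 0.61), ([0.617, 0.261, 0.002], 0.54), ([0.517, 0.369, 0.009], 0.51)]
vial_a wrist []
```

View pics/au_scenec.png

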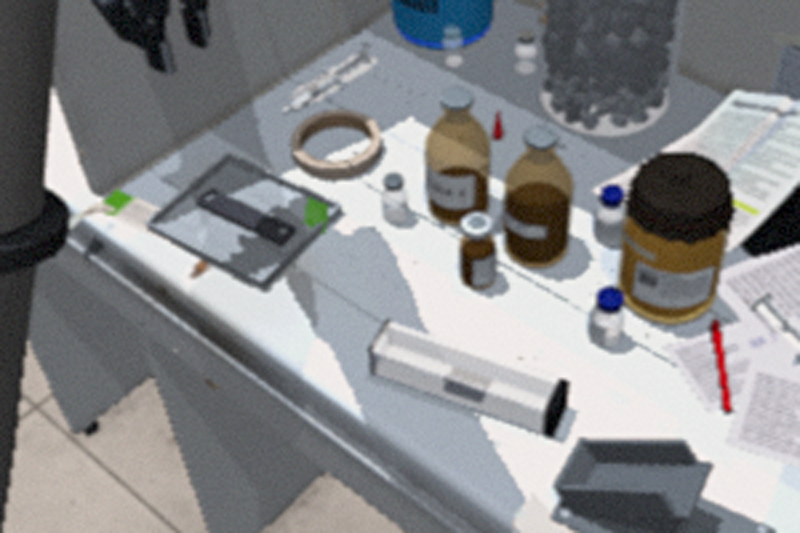

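View pics/au_sidec.png

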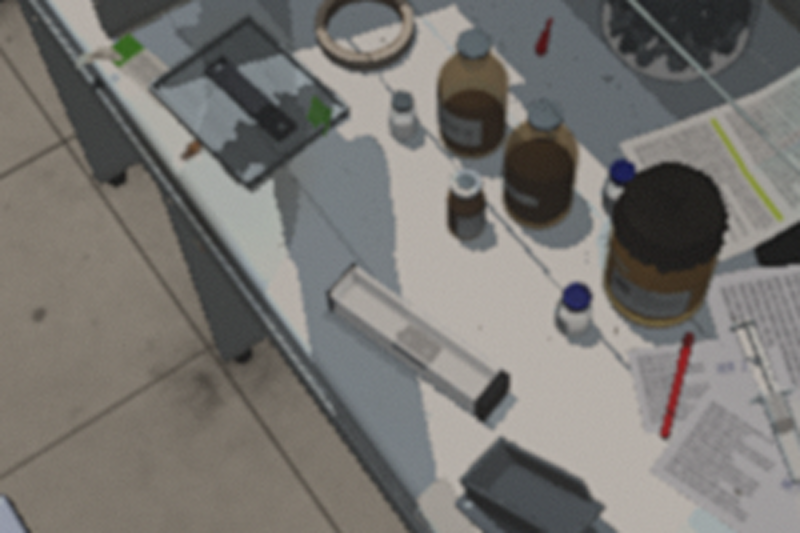

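View pics/au_wrist.png

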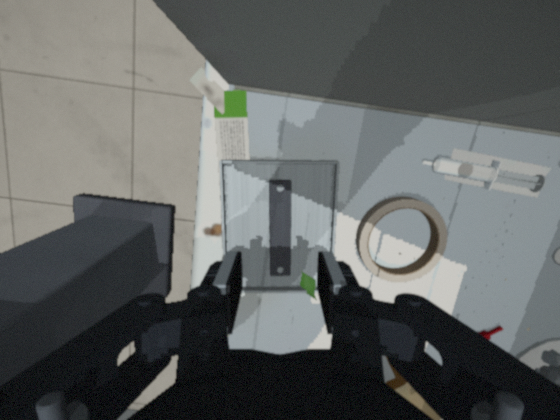

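All three pictures agree. The long plate lies flat in the middle of the tray (wrist view, (280,228)). The tube is flat on the bench with the short plate inside (scene crop, (465,388)), the vials are in place and the gripper is clear above the tray.

```bash
python3 -c "
from station import hand_in
print(hand_in())"
```

```text
the job is handed in; nothing more can be done
None
```

The job is done in the order asked and was handed in at about 44 s of the 72 s allowed; no verdict was reported.

**What I did:**
- **Tube out of the stand:** I drew it out by its upper end, laid it flat on the free bench and let go.
- **Tipping:** I took the tube again by the middle, lifted it and tipped it about 15–16° mouth down. The long plate stood about 27–28 mm out, and I held it there for about 1.7 s.
- **Plate into the tray:** I laid the tube flat, let go and pinched the plate by its protruding end. I drew it out, set it down in the tray with about 2 N of contact, and raised the gripper clear.

**Last checks, in three pictures:**
- **Long plate:** it lies flat in the middle of the tray, at (0.517, 0.366), with the tray's centre at about (0.515, 0.369).
- **Tube:** it lies flat on the bench at about (0.497, 0.064), with the short plate visible inside it. The network's own spot for the short plate, at the mouth with a low score, disagreed with the picture; I went by the picture.
- **Vials:** all three are where they were, within a few mm.
- **Gripper:** empty and about 18 cm above the tray.

**What did not go ideally:**
- **Plate crept:** after the hold, it crept from about 3 cm to about 5 cm out while I carried the tube down, but it did not fall.
- **Leaned on the stand:** the tube was tipped by pivoting it in the grip against the stand's cheek.
- **Contact force:** when I first laid the tube down, the fingertips touched the bench and the force reading rose briefly to about 64 N. That is under the 120 N wrist limit. It is above the 40 N limit, which applies to the arm and gripper body; the contact was at the fingertips.

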